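Gauge bearing blocks and drive out the worn bushes

ROBOT

A 6-joint arm with a two-finger parallel gripper is mounted at the origin on the work surface. World frame = base frame: x ahead of the robot, y to its left, z up, the work surface at z = 0. Lengths are in mm, angles in rad, forces in N, time in s.
With the tool pointing down it reaches from about 350 to 975 mm from the base axis. Payload 7.1 kg.
Tool frame: the origin (TCP) lies on the front face of the gripper's body, between the roots of the fingers; the fingertips stand 80 mm ahead of it and the grasp point (between the pads) lies 61 mm ahead of it; z points along the fingers, y is the line along which they close (so a half turn about z gives the same grasp; the last joint's range is limited). The gripper opens to 88 mm and grips with 3 to 60 N. Pads are 20 mm wide; open, the fingers measure 115 mm over their backs; the gripper's body (75 mm by 178 mm) begins 61 mm behind the grasp point.
Start: joints at [-1.283, 0.423, 1.63, -0, 1.089, -0.019], TCP at [188.774, -595.794, 302.675] pointing down, gripper open.
Joint ranges: [-3, 3], [-0.9, 2.11], [0.09, 2.58], [-1.31, 4.45], [0.11, 2.69], [-2.54, 2.54]. Speed limits (rad/s): [2.39, 2.39, 3.01, 3.14, 3.14, 3.14].

INTERFACE

Orientations are given as a rotation vector (axis times angle).
In Python, from workcell import readout, vision, close_job gives the robot as it stands.
- The arm moves only by the tool servo_tool, never from a script. Its argument "plan" is a list that holds one entry, the list of rows, each a list of 7 numbers: the gripper command: -1 is fully open, 1 is shut, values between are in proportion, then the shift along the world's x, y, z in units of 40 mm (1.0 is 40 mm), then the turn, a rotation vector about the world's x, y, z in units of 5 degrees (1.0 is 5 degrees). A call has 1 to 5 rows; each row shifts and turns the commanded pose from where the row before left it; what a row does not reach is not made up. A row lasts 1/12 s, in which the tool goes at most 41.7 mm and 7.16 degrees, less where a joint would pass 70% of its speed; a pose out of reach is approached as far as the arm can. A call is refused whole if a number of a shift passes 1 or a number of a turn 1, either way. A call with a gripper value outside its range is refused whole. The fingers move at their own pace and stop on an object; the grip force is fixed at half the most. Time passes only in rows, so rows that do not move let the fingers close. It gives the time, the measured TCP pose, the force, the opening and the grip force at its end, in the units of the state.
- readout.get_obs(): the state, without advancing time (a new reading comes with each control period).
- vision.get_image(name): name is "side" or "top" or "wrist"; returns the picture (420x560x3 uint8, red, green, blue); there is no depth.
- vision.camera_params(name): a dict with "fx", "fy", "cx", "cy" (pixels), "rvec" (rotation vector, rad) and "tvec" (3), from world to camera coordinates, as OpenCV has them; the wrist camera has in their place "hand_eye" (4x4, takes a point from camera to tool coordinates, whose origin is the TCP and whose axes are the flange's). Camera axes: x right, y down, z forward; pixel columns grow to the right and rows downward; lengths in mm; the calibration is good to about 2 mm. The wrist camera is an equidistant fisheye: a pixel r from the principal point sees the ray r / f radians off the axis. A picture is of the moment at which its call begins: read the wrist's pose just before it. camera_params takes no time and is no camera call.
- close_job(): hands the job in; it is judged then, once.
The state is a dict: "t": time; "qpos": joint angles; "qvel": joint speeds; "joint_torque": joint torques, N m; "ee_pos": TCP position; "orientation": TCP orientation; "ft_force": force on the tool from outside, world axes, zero at the start; "moment": the same for the moment, N m; "width": finger opening in mm; "grasp_force": force on a finger pad.
Only numpy, scipy, OpenCV 4.12 (cv2) and the standard library are available. Lean on these libraries where they do the work, as an engineer would, in place of code of your own. Each camera call takes 0.05 s, during which the arm holds its last target. There are 200 camera calls.

TASK

A row of bearing blocks stands on the knock-out rails: first try the red-handled no-go pin gauge in the bush of every block, working along the row from the robot's left to its right. Where the pin drops in the bush is worn: once the whole row is gauged, drive each worn bush down out of its block with the brass drift, the block standing on the rails, and leave it where it falls between them. Finish with both tools hanging in their own holes in the stand, the blocks with sound bushes flat in the green tray and the emptied blocks flat in the red tray, and the other things on the bench left alone.

Things in the scene. Friction and masses are not known exactly. Their poses are not given: they have to be found in the camera images.
- block_1: aluminium bearing block 1, counted from the robot's left (+y) end of the row; may be absent (a gap). 50 (own x) x 60 (own y) x 40 mm high, about 0.4 kg, a brass bush flush in its central 30 mm vertical through-bore. Origin: centre of underside, z up along the bore; the hole's mouth is 40 mm above. Bush sound (16 mm hole, the pin stops at the mouth) or worn (22.5 mm, the pin drops in): found by gauging.
- block_2: aluminium bearing block 2, counted from the robot's left (+y) end of the row; may be absent (a gap). 50 (own x) x 60 (own y) x 40 mm high, about 0.4 kg, a brass bush flush in its central 30 mm vertical through-bore. Origin: centre of underside, z up along the bore; the hole's mouth is 40 mm above. Bush sound (16 mm hole, the pin stops at the mouth) or worn (22.5 mm, the pin drops in): found by gauging.
- block_3: aluminium bearing block 3, counted from the robot's left (+y) end of the row; may be absent (a gap). 50 (own x) x 60 (own y) x 40 mm high, about 0.4 kg, a brass bush flush in its central 30 mm vertical through-bore. Origin: centre of underside, z up along the bore; the hole's mouth is 40 mm above. Bush sound (16 mm hole, the pin stops at the mouth) or worn (22.5 mm, the pin drops in): found by gauging.
- block_4: aluminium bearing block 4, counted from the robot's left (+y) end of the row; may be absent (a gap). 50 (own x) x 60 (own y) x 40 mm high, about 0.4 kg, a brass bush flush in its central 30 mm vertical through-bore. Origin: centre of underside, z up along the bore; the hole's mouth is 40 mm above. Bush sound (16 mm hole, the pin stops at the mouth) or worn (22.5 mm, the pin drops in): found by gauging.
- block_5: aluminium bearing block 5, counted from the robot's left (+y) end of the row; may be absent (a gap). 50 (own x) x 60 (own y) x 40 mm high, about 0.4 kg, a brass bush flush in its central 30 mm vertical through-bore. Origin: centre of underside, z up along the bore; the hole's mouth is 40 mm above. Bush sound (16 mm hole, the pin stops at the mouth) or worn (22.5 mm, the pin drops in): found by gauging.
- bush_a_foot (a point): brass bush A, tube 30 mm across, 40 mm long, flush in one of the blocks at the start (absent with it): this point is the centre of its lower end, z up along the bore, at its block's origin while in place. A worn bush starts to slide under 10 to 15 N, runs about 20 mm/s at 17 N and is out when 40 mm lower; a sound one sits far tighter.
- bush_b_foot (a point): brass bush B, tube 30 mm across, 40 mm long, flush in one of the blocks at the start (absent with it): this point is the centre of its lower end, z up along the bore, at its block's origin while in place. A worn bush starts to slide under 10 to 15 N, runs about 20 mm/s at 17 N and is out when 40 mm lower; a sound one sits far tighter.
- bush_c_foot (a point): brass bush C, tube 30 mm across, 40 mm long, flush in one of the blocks at the start (absent with it): this point is the centre of its lower end, z up along the bore, at its block's origin while in place. A worn bush starts to slide under 10 to 15 N, runs about 20 mm/s at 17 N and is out when 40 mm lower; a sound one sits far tighter.
- bush_d_foot (a point): brass bush D, tube 30 mm across, 40 mm long, flush in one of the blocks at the start (absent with it): this point is the centre of its lower end, z up along the bore, at its block's origin while in place. A worn bush starts to slide under 10 to 15 N, runs about 20 mm/s at 17 N and is out when 40 mm lower; a sound one sits far tighter.
- bush_e_foot (a point): brass bush E, tube 30 mm across, 40 mm long, flush in one of the blocks at the start (absent with it): this point is the centre of its lower end, z up along the bore, at its block's origin while in place. A worn bush starts to slide under 10 to 15 N, runs about 20 mm/s at 17 N and is out when 40 mm lower; a sound one sits far tighter.
- gauge: no-go pin gauge, 132 mm long, 0.25 kg, hung upright in the stand by its collar. From the tip up: steel pin 19 mm across, 70 mm long, tip bevelled; collar 36 mm across at 70-76 mm; red handle 24 mm square (faces along own x, y) at 76-126 mm; cap 21 mm across to 132 mm. Origin: centre of the tip, z up to the handle; hung in the stand the tip is 70 mm below the stand's top. Set it within 1.5 mm of the hole's centre.
- drift: drift, 138 mm long, 0.4 kg, hung upright in the stand by its collar. From the tip up: brass rod 25 mm across, 70 mm long; collar 40 mm across at 70-76 mm; black handle 24 mm square (faces along own x, y) at 76-126 mm; brass head 23 mm across to 138 mm. It clears a block's 30 mm bore; push the tip 44 mm below the block's top to clear the bush. Origin: centre of the tip, z up; hung, 70 mm below the stand's top.
- tool_stand: wooden tool stand fixed to the bench, 150 (own x) by 75 by 80 mm high, two through-holes along its own x. Origin: centre of the underside.
- gauge_hole (a point): the gauge's hole in the tool stand, 26 mm across: centre of its mouth, level with the top, 80 mm above the bench; own x as the stand's.
- drift_hole (a point): the drift's hole in the tool stand, 32 mm across: centre of its mouth, level with the top, 80 mm above the bench.
- rails: knock-out rails fixed to the bench: two parallel steel bars along own y, 440 mm long, 65 mm high, each 7.5 mm thick with a 35 mm gap between them, over a grey catch tray 3 mm thick. The blocks stand on top in a row, about 85 mm apart from centre to centre, their bores over the gap; a driven-out bush drops into the gap and stays there. Origin: bench height, middle of the gap; own y points to the left-hand end.
- tray_good: green shallow loose tray for sound blocks, 140 (own x) by 250 (own y) mm outside, floor 4 mm thick, rim 14 mm high and 4 mm thick, 0.7 kg. Origin: centre of the underside. Three blocks fit side by side along its own y.
- tray_rework: red shallow loose tray for blocks that need a new bush, same size and origin as the green one.
- drill_index: bystander: blue box of drill bits, 150 by 75 mm, about 105 mm high. Origin: centre of the underside.
- grease_tin: bystander: yellow tin, 68 mm across, 65 mm high. Origin: centre of the underside.
- hammer: bystander: hammer about 260 mm long lying on the bench beyond the rails.
There are look-alikes about, which are no part of the job. What is shaped like the block_4 but purple is not meant. What is shaped like the block_1 but orange is not meant.

How it is judged (in metres and radians):
On the way, in this order (a step that is already met when the one before it is completed fails the run):
1. the pin gauge has been tried in block_1 if it is there: its tip brought down centrally on the hole, at least to the mouth (x of gauge in the frame of block_1 between -0.005 and 0.005 m and y of gauge in the frame of block_1 between -0.005 and 0.005 m and z of gauge in the frame of block_1 between -0.02 and 0.042 m), for 0.04 s.
2. the pin gauge has been tried in block_2 if it is there: its tip brought down centrally on the hole, at least to the mouth (x of gauge in the frame of block_2 between -0.005 and 0.005 m and y of gauge in the frame of block_2 between -0.005 and 0.005 m and z of gauge in the frame of block_2 between -0.02 and 0.042 m), for 0.04 s.
3. the pin gauge has been tried in block_3 if it is there: its tip brought down centrally on the hole, at least to the mouth (x of gauge in the frame of block_3 between -0.005 and 0.005 m and y of gauge in the frame of block_3 between -0.005 and 0.005 m and z of gauge in the frame of block_3 between -0.02 and 0.042 m), for 0.04 s.
4. the pin gauge has been tried in block_4 if it is there: its tip brought down centrally on the hole, at least to the mouth (x of gauge in the frame of block_4 between -0.005 and 0.005 m and y of gauge in the frame of block_4 between -0.005 and 0.005 m and z of gauge in the frame of block_4 between -0.02 and 0.042 m), for 0.04 s.
5. the pin gauge has been tried in block_5 if it is there: its tip brought down centrally on the hole, at least to the mouth (x of gauge in the frame of block_5 between -0.005 and 0.005 m and y of gauge in the frame of block_5 between -0.005 and 0.005 m and z of gauge in the frame of block_5 between -0.02 and 0.042 m), for 0.04 s.
6. both worn bushes have been driven down out of their blocks, with the drift through the bore of the last one (z of each of bush_a_foot, bush_e_foot in the frame of rails below 0.03 m and ((x of drift in the frame of block_1 between -0.005 and 0.005 m and y of drift in the frame of block_1 between -0.005 and 0.005 m and z of drift in the frame of block_1 between -0.05 and 0.012 m) or (x of drift in the frame of block_3 between -0.005 and 0.005 m and y of drift in the frame of block_3 between -0.005 and 0.005 m and z of drift in the frame of block_3 between -0.05 and 0.012 m) or (x of drift in the frame of block_5 between -0.005 and 0.005 m and y of drift in the frame of block_5 between -0.005 and 0.005 m and z of drift in the frame of block_5 between -0.05 and 0.012 m))), for 0.04 s.
At the end, for the whole second after the job is handed in: Sound blocks flat in the green tray, emptied ones flat in the red (centre within 50 mm along x and 100 mm along y of the tray centre, tilt under 0.1 rad); worn bushes between the rails; gauge and drift upright in their own holes (8 mm sideways, 8 mm from fully down); all at rest (x of block_2 in the frame of tray_good between -0.05 and 0.05 m and y of block_2 in the frame of tray_good between -0.1 and 0.1 m and z of block_2 in the frame of tray_good between -0.005 and 0.01 m and x of block_4 in the frame of tray_good between -0.05 and 0.05 m and y of block_4 in the frame of tray_good between -0.1 and 0.1 m and z of block_4 in the frame of tray_good between -0.005 and 0.01 m and ((x of block_1 in the frame of tray_good between -0.05 and 0.05 m and y of block_1 in the frame of tray_good between -0.1 and 0.1 m and z of block_1 in the frame of tray_good between -0.005 and 0.01 m and distance between bush_c_foot and block_1 below 0.006 m) or (x of block_1 in the frame of tray_rework between -0.05 and 0.05 m and y of block_1 in the frame of tray_rework between -0.1 and 0.1 m and z of block_1 in the frame of tray_rework between -0.005 and 0.01 m and distance between bush_c_foot and block_1 above 0.05 m)) and ((x of block_3 in the frame of tray_good between -0.05 and 0.05 m and y of block_3 in the frame of tray_good between -0.1 and 0.1 m and z of block_3 in the frame of tray_good between -0.005 and 0.01 m and distance between bush_c_foot and block_3 below 0.006 m) or (x of block_3 in the frame of tray_rework between -0.05 and 0.05 m and y of block_3 in the frame of tray_rework between -0.1 and 0.1 m and z of block_3 in the frame of tray_rework between -0.005 and 0.01 m and distance between bush_c_foot and block_3 above 0.05 m)) and ((x of block_5 in the frame of tray_good between -0.05 and 0.05 m and y of block_5 in the frame of tray_good between -0.1 and 0.1 m and z of block_5 in the frame of tray_good between -0.005 and 0.01 m and distance between bush_c_foot and block_5 below 0.006 m) or (x of block_5 in the frame of tray_rework between -0.05 and 0.05 m and y of block_5 in the frame of tray_rework between -0.1 and 0.1 m and z of block_5 in the frame of tray_rework between -0.005 and 0.01 m and distance between bush_c_foot and block_5 above 0.05 m)) and (distance between bush_c_foot and block_1 below 0.006 m or distance between bush_c_foot and block_3 below 0.006 m or distance between bush_c_foot and block_5 below 0.006 m) and angle between each of block_1, block_2, block_3, block_4, block_5's own z axis and vertical below 0.1 rad and linear speed of each of block_1, block_2, block_3, block_4, block_5, gauge, drift below 0.02 m/s and x of bush_a_foot in the frame of rails between -0.03 and 0.03 m and y of bush_a_foot in the frame of rails between -0.22 and 0.22 m and z of each of bush_a_foot, bush_e_foot in the frame of rails below 0.045 m and x of bush_e_foot in the frame of rails between -0.03 and 0.03 m and y of bush_e_foot in the frame of rails between -0.22 and 0.22 m and horizontal distance between gauge and gauge_hole below 0.008 m and z of gauge in the frame of gauge_hole between -0.085 and -0.062 m and angle between each of gauge, drift's own z axis and vertical below 0.12 rad and horizontal distance between drift and drift_hole below 0.008 m and z of drift in the frame of drift_hole between -0.085 and -0.062 m); the robot touches nothing.
It fails at once if the drill-bit box, the grease tin or the hammer is shifted more than 25 mm (distance of any of drill_index, grease_tin, hammer from where it was at the start of the episode above 0.025 m).
Of block_2, block_4 only 1 to 2 are there at a start; the rules pass over those that are not, and their reading is None.
At some moment in a run one of tray_good, tray_rework may be knocked a few centimetres aside while the robot is not near it.
It also fails if it takes over 210 s, if anything falls off the work surface, if the arm or the gripper's body presses on something with over 40 N, if the wrist force passes 120 N, or if a joint passes its speed limit or range.

## Working session

There is one attempt and no reset: what is moved stays moved. The work goes in short steps, Python scripts to look and compute and a tool call to move; the robot and the scene stay as the last step left them, time stands still between calls to the robot, and variables do not carry over. Pictures are saved under pics/ and viewed, at most 14 in all, crops included, and the job is handed in when it is done.

Besides the shell and the picture viewer there is one more tool, called after "Emit:" as a command line: name --argument value ..., lists and objects as JSON in quotes. servo_tool: Moves the arm, as the interface text tells. Its arguments: {"type":"object","properties":{"plan":{"type":"array"}},"required":["plan"]}

```bash
ls; mkdir -p pics; python3 - <<'E'
from workcell import readout, vision
import cv2,numpy as np
o=readout.get_obs(); print({k:np.round(v,3).tolist() for k,v in o.items()})
for n in ("top","side","wrist"):
    im=vision.get_image(n); cv2.imwrite(f"pics/{n}0.png",im[:,:,::-1]); print(n,vision.camera_params(n))
E
```

```text
pics
{'t': 0.0, 'qpos': [-1.283, 0.424, 1.631, -0.0, 1.089, -0.019], 'qvel': [-0.001, 0.0, -0.0, 0.002, 0.0, 0.0], 'joint_torque': [-0.0, -54.464, -27.367, 0.064, 0.023, -0.0], 'ee_pos': [188.673, -595.382, 301.89], 'orientation': [-3.103, -0.48, 0.0], 'ft_force': [-0.506, 0.064, 0.765], 'moment': [0.016, 0.041, 0.023], 'grasp_force': 0.0, 'width': 87.765}
top {'fx': 515.4792359861779, 'fy': 515.4792359861779, 'cx': 277.0346561265598, 'cy': 212.29875164606236, 'rvec': array([ 2.17467144, -2.15335418,  0.15406672]), 'tvec': array([-8.21879244e-01,  5.63838357e+02,  1.11048052e+03])}
side {'fx': 407.831746067153, 'fy': 407.831746067153, 'cx': 289.3399552901422, 'cy': 202.87877929690677, 'rvec': array([ 2.34276405, -0.24309097,  0.11939547]), 'tvec': array([-533.69627233,  130.81312914,  862.75564997])}
wrist {'fx': 325.19226210127806, 'fy': 325.19226210127806, 'cx': 278.035482674143, 'cy': 207.1980743225625, 'hand_eye': array([[-1.52478957e-03, -9.56468987e-01, -2.91830004e-01,
         8.01260234e+01],
       [ 9.99998824e-01, -1.41101056e-03, -6.00349289e-04,
         4.39920114e-02],
       [ 1.62440261e-04, -2.91830576e-01,  9.56470014e-01,
        -8.11953506e+01],
       [ 0.00000000e+00,  0.00000000e+00,  0.00000000e+00,
         1.00000000e+00]])}
```

View pics/top0.png

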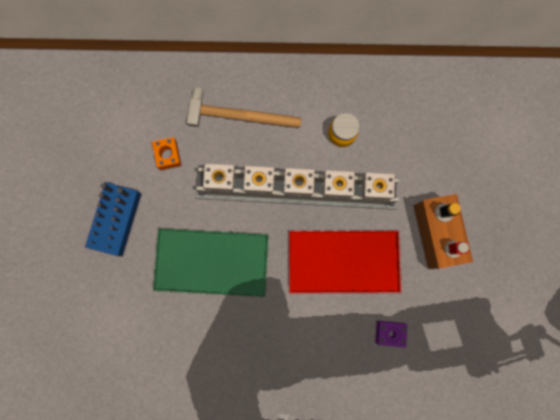

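View pics/side0.png

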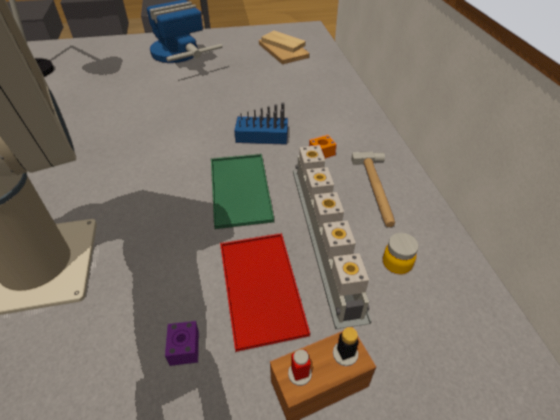

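The top view shows five blocks, with holes at (219,177), (259,179), (300,181), (340,183) and (380,185). The stand is at (445,232), with the gauge's red handle at (459,248) and the drift at (453,209). The purple (392,334) and orange (166,153) look-alikes are off the row. Next I'll enlarge these for precise pixels.

```bash
cat > h.py <<'E'
from workcell import readout, vision
import cv2,numpy as np
from scipy.spatial.transform import Rotation as R
def fixed(n):
    p=vision.camera_params(n); return p,R.from_rotvec(p["rvec"]).as_matrix(),p["tvec"]
def ray(n,uv,obs=None):
    p=vision.camera_params(n); x=(uv[0]-p["cx"])/p["fx"]; y=(uv[1]-p["cy"])/p["fy"]
    if n=="wrist":
        th=np.hypot(x,y); s=np.sin(th)/th if th>1e-9 else 1
        d=np.array([x*s,y*s,np.cos(th)]); H=p["hand_eye"]
        T=R.from_rotvec(obs["orientation"]).as_matrix()
        return T@H[:3,3]+obs["ee_pos"], T@H[:3,:3]@d
    M=R.from_rotvec(p["rvec"]).as_matrix(); d=M.T@np.array([x,y,1]); return -M.T@p["tvec"], d/np.linalg.norm(d)
def tri(rays):
    A=0;b=0
    for c,d in rays:
        P=np.eye(3)-np.outer(d,d); A=A+P; b=b+P@c
    X=np.linalg.solve(A,b); return X,[np.linalg.norm((np.eye(3)-np.outer(d,d))@(X-c)) for c,d in rays]
def atz(r,z): c,d=r; return c+d*(z-c[2])/d[2]
def proj(n,X,obs=None):
    p=vision.camera_params(n)
    if n=="wrist":
        T=R.from_rotvec(obs["orientation"]).as_matrix(); H=p["hand_eye"]
        q=H[:3,:3].T@(T.T@(np.array(X)-obs["ee_pos"])-H[:3,3]); th=np.arctan2(np.hypot(q[0],q[1]),q[2]); k=th/max(np.hypot(q[0],q[1]),1e-9)
        return np.array([p["cx"]+p["fx"]*q[0]*k,p["cy"]+p["fy"]*q[1]*k])
    q=R.from_rotvec(p["rvec"]).as_matrix()@np.array(X)+p["tvec"]; return np.array([p["cx"]+p["fx"]*q[0]/q[2],p["cy"]+p["fy"]*q[1]/q[2]])
def crop(im,x,y,w,h,s):
    """crop with pixel ticks each 10 px"""
    c=cv2.resize(im[y:y+h,x:x+w,::-1],None,fx=s,fy=s,interpolation=cv2.INTER_CUBIC)
    for i in range(-x%10,w,10):
        cv2.line(c,(i*s,0),(i*s,6 if (x+i)%50 else 14),(255,255,0),1)
        if (x+i)%50==0: cv2.putText(c,str(x+i),(i*s+2,14),0,.4,(255,255,0),1)
    for j in range(-y%10,h,10):
        cv2.line(c,(0,j*s),(6 if (y+j)%50 else 14,j*s),(255,255,0),1)
        if (y+j)%50==0: cv2.putText(c,str(y+j),(14,j*s+4),0,.4,(255,255,0),1)
    return c
E
python3 - <<'E'
from h import *
t=cv2.imread("pics/top0.png")[:,:,::-1]; s=cv2.imread("pics/side0.png")[:,:,::-1]
a=crop(t,190,155,210,60,3); b=crop(t,410,185,70,90,3); c=crop(s,265,140,110,190,3)
m=np.zeros((570,800,3),np.uint8)
m[:180,:630]=a; m[185:455,:210]=b; m[:570,:0]; 
cv2.imwrite("pics/m1.png",m)
m=np.zeros((600,800,3),np.uint8); m[:570,:330]=c; d=crop(s,265,320,115,95,4); m[:380,335:795]=d; m[385:565,335:335+0]
m[385:565,335:795]=crop(s,265,320,115,45,4)
m2=np.zeros((600,800,3),np.uint8); m2[:180,:630]=a; m2[185:455,:210]=b; m2[185:565,230:690]=d
cv2.imwrite("pics/m1.png",m2); cv2.imwrite("pics/m2.png",np.hstack([c]))
for k,(u,v) in {"b1":(219,177),"b2":(259,179),"b3":(299.5,181),"b4":(340,183),"b5":(380,185)}.items(): print(k,atz(ray("top",(u,v)),105).round(1))
for k,uv,uv2 in [("gauge cap",(462,248),(300,354)),("drift",(455,209),(349,335)),("b1",(219,177),(312,155)),("b5",(380,185),(350,269))]:
    print(k,tri([ray("top",uv),ray("side",uv2)]))
E
```

```text
b1 [628.5 128.5 105. ]
b2 [625.2  44.4 105. ]
b3 [621.9 -40.9 105. ]
b4 [ 618.7 -126.3  105. ]
b5 [ 615.4 -210.8  105. ]
gauge cap (array([ 481.50302809, -366.52719783,  140.22722057]), [np.float64(0.6973216266819906), np.float64(0.6973216266819912)])
drift (array([ 559.73740649, -354.07967797,  142.4938167 ]), [np.float64(1.2329707019588059), np.float64(1.2329707019589289)])
b1 (array([629.12698212, 129.24839628,  97.90933975]), [np.float64(0.7047414420233249), np.float64(0.7047414420232387)])
b5 (array([ 614.28408434, -211.41008669,  100.05543795]), [np.float64(2.032266586437381), np.float64(2.0322665864374994)])
```

View pics/m1.png

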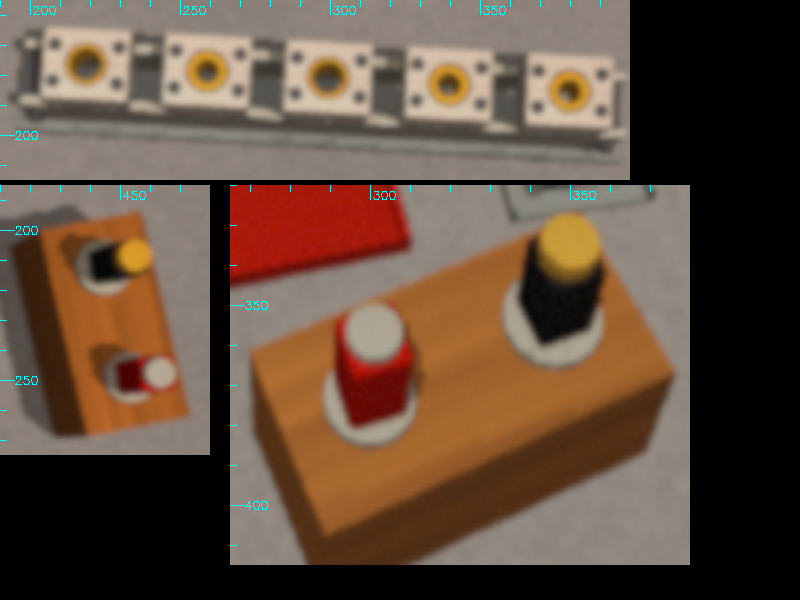

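Emit:
servo_tool --plan '[[[-1,0.73,0.57,0,0,0,-0.17],[-1,0.73,0.57,0,0,0,-0.17],[-1,0.73,0.57,0,0,0,-0.17],[-1,0.73,0.57,0,0,0,-0.17],[-1,0.73,0.57,0,0,0,-0.17]]]'

```text
t: 0.57
ee_pos: [335.7, -480.5, 302.5]
orientation: [-3.12, -0.363, 0.0]
ft_force: [0.0, -0.0, -0.5]
width: 87.9
grasp_force: 0.0
```

Emit:
servo_tool --plan '[[[-1,0.73,0.57,0,0,0,-0.17],[-1,0.73,0.57,0,0,0,-0.17],[-1,0.73,0.57,0,0,0,-0.17],[-1,0.73,0.57,0,0,0,-0.17],[-1,0.73,0.57,0,0,0,-0.17]]]'

```text
t: 0.98
ee_pos: [481.9, -366.3, 302.5]
orientation: [-3.132, -0.247, 0.0]
ft_force: [0.2, -2.1, 1.0]
width: 87.6
grasp_force: 0.0
```

Emit:
servo_tool --plan '[[[-1,0,0,0,0,0,0],[-1,0,0,0,0,0,0],[-1,0,0,0,0,0,0]]]'

```text
t: 1.23
ee_pos: [480.4, -367.8, 302.3]
orientation: [-3.131, -0.25, 0.001]
ft_force: [-1.5, -0.4, 0.6]
width: 87.8
grasp_force: 0.0
```

```bash
python3 - <<'E'
from h import *
o=readout.get_obs(); im=vision.get_image("wrist"); cv2.imwrite("pics/w1.png",im[:,:,::-1])
import pickle; pickle.dump(o,open("w1.pkl","wb"))
print(o["ee_pos"],o["orientation"],o["ft_force"])
g=tri([ray("top",(462.7,247.7)),ray("side",(301,356.7))]); d=tri([ray("top",(454.7,208.7)),ray("side",(349.8,334))]); print(g,d)
print(proj("wrist",g[0],o),proj("wrist",d[0],o))
cv2.imwrite("pics/w1z.png",crop(im,150,60,260,195,3))
E
```

```text
[ 480.37063153 -367.79541414  302.3439898 ] [-3.13135244e+00 -2.49973526e-01  1.31722830e-03] [-1.45060709 -0.37279687  0.56283292]
(array([ 482.38830482, -369.24244832,  136.87917929]), [np.float64(0.6333258421718961), np.float64(0.6333258421719515)]) (array([ 560.66392995, -353.23225632,  143.47826822]), [np.float64(0.7759943910849864), np.float64(0.7759943910849264)])
[280.41551637 210.76820885] [275.80724528 108.74999176]
```

View pics/w1.png

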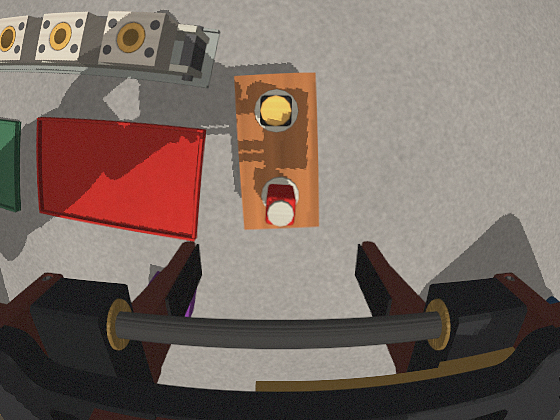

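The wrist view shows the stand with the gauge cap at (281,213) and the drift head at (276,110). I'll zoom in to read the handle yaws.

```bash
python3 - <<'E'
from h import *
im=cv2.imread("pics/w1.png")[:,:,::-1]
cv2.imwrite("pics/w1z.png",crop(im,225,65,100,170,4)[:600] if 0 else np.hstack([crop(im,230,80,95,75,4),crop(im,230,160,95,75,4)]))
E
```

```text
(no output)
```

View pics/w1z.png

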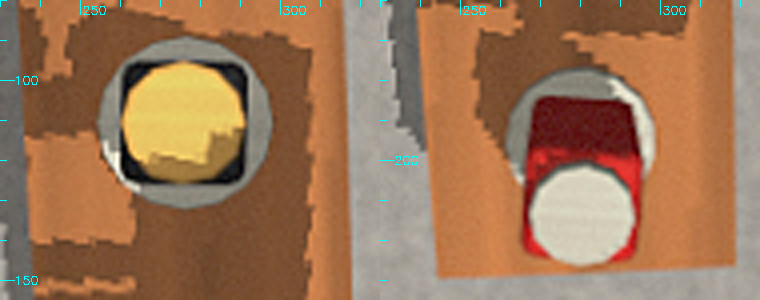

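The drift handle lines up with the tool frame, and the gauge handle is turned about 2° clockwise. The cap centre is at (280.5,213.8) and the drift head at (276,110.5).

```bash
python3 - <<'E'
from h import *
import pickle; o=pickle.load(open("w1.pkl","rb"))
g=ray("wrist",(280.5,213.8),o); d=ray("wrist",(276,110.5),o)
print(atz(g,142),atz(d,148), tri([g,ray("top",(462.7,247.7)),ray("side",(301,356.7))]),tri([d,ray("top",(454.7,208.7)),ray("side",(349.8,334))]))
# rows of collars (z=86): gauge collar, drift collar
print(atz(ray("wrist",(280.2-0.5,193),o),86),atz(ray("wrist",(276.3,111),o),86))
print(readout.get_obs()["ee_pos"])
E
```

```text
[ 481.54657999 -369.41098452  142.        ] [ 559.41304139 -353.6023701   148.        ] (array([ 481.67670242, -369.39875496,  138.53274696]), [np.float64(1.2057118532518263), np.float64(1.4149942511881473), np.float64(0.505804676496863)]) (array([ 560.17994562, -353.3768486 ,  143.93857769]), [np.float64(0.794836031947751), np.float64(1.1946492692120467), np.float64(0.4218858684728546)])
[ 483.74359189 -368.68144539   86.        ] [ 558.9635086  -353.53617566   86.        ]
[ 479.93559118 -368.23907148  302.38628169]
```

Emit:
servo_tool --plan '[[[-1,0.05,-0.03,-0.8,0,0,-0.3],[-1,0,0,-0.8,0,0,0],[-1,0,0,-0.8,0,0,0],[-1,0,0,-0.8,0,0,0],[-1,0,0,0,0,0,0]]]'

```text
t: 1.7
ee_pos: [478.7, -368.0, 168.9]
orientation: [-3.128, -0.204, 0.012]
ft_force: [-0.2, 0.7, -0.6]
width: 87.6
grasp_force: 0.0
```

```bash
python3 - <<'E'
from h import *
o=readout.get_obs(); im=vision.get_image("wrist"); cv2.imwrite("pics/w2.png",im[:,:,::-1]); print(o["ee_pos"],o["orientation"])
E
```

```text
[ 478.68268009 -368.0455144   168.91666283] [-3.12807794 -0.2036667   0.01221286]
```

View pics/w2.png

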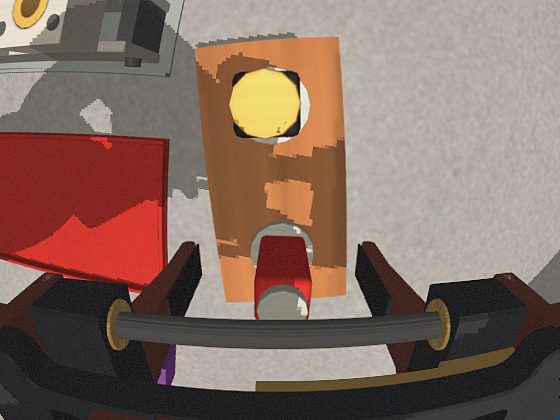

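The gauge handle is between the fingers. I'll trim the position and close.

Emit:
servo_tool --plan '[[[-1,0.08,-0.03,0.08,0,0,0],[1,0,0,0,0,0,0],[1,0,0,0,0,0,0],[1,0,0,0,0,0,0],[1,0,0,0,0,0,0]]]'

```text
t: 2.17
ee_pos: [486.4, -370.5, 179.3]
orientation: [3.133, 0.208, 0.003]
ft_force: [-0.4, 0.3, 0.2]
width: 64.8
grasp_force: 0.0
```

Emit:
servo_tool --plan '[[[1,0,0,0,0,0,0],[1,0,0,0,0,0,0],[1,0,0,0,0,0,0],[1,0,0,0,0,0,0],[1,0,0,0,0,0,0]]]'

```text
t: 2.58
ee_pos: [486.0, -370.1, 177.8]
orientation: [-3.135, -0.208, 0.0]
ft_force: [0.1, -0.4, -0.9]
width: 31.4
grasp_force: 0.0
```

```bash
python3 - <<'E'
from h import *
o=readout.get_obs(); print(o)
M=R.from_rotvec(o["orientation"]).as_matrix(); print(M)
E
```

```text
{'t': 2.5833, 'qpos': array([-6.70386633e-01,  5.63729363e-01,  1.73644014e+00,  1.01283463e-05,
        8.41606553e-01,  7.68033190e-01]), 'qvel': array([ 3.36133857e-04,  1.40890712e-03,  1.07159995e-03, -1.45167786e-03,
        1.11738487e-05,  1.39916447e-05]), 'joint_torque': array([ 4.31747379e-03, -5.69168222e+01, -2.16381150e+01,  4.69421991e-02,
       -3.83345119e-02, -1.31553435e-05]), 'ee_pos': array([ 485.95702208, -370.11849901,  177.80461865]), 'orientation': array([-3.13458587e+00, -2.07765638e-01,  2.05431543e-04]), 'ft_force': array([ 0.06939897, -0.43522296, -0.91301634]), 'moment': array([-0.00701503, -0.0165351 , -0.0051176 ]), 'grasp_force': 0.0, 'width': 31.357365524946918}
[[ 9.91251900e-01  1.31983526e-01 -1.39018957e-04]
 [ 1.31983542e-01 -9.91251900e-01  1.19864750e-04]
 [-1.21982633e-04 -1.37164376e-04 -9.99999983e-01]]
```

Emit:
servo_tool --plan '[[[-0.3,-0.1,0.02,-0.1,0,0,0],[-0.3,0,0,0,0,0,0],[1,0,0,0,0,0,0],[1,0,0,0,0,0,0],[1,0,0,0,0,0,0]]]'

```text
t: 3.0
ee_pos: [482.0, -369.4, 173.9]
orientation: [-3.135, -0.208, -0.0]
ft_force: [-0.3, 1.0, -0.1]
width: 28.4
grasp_force: 0.0
```

Emit:
servo_tool --plan '[[[1,0,0,0,0,0,0],[1,0,0,0,0,0,0],[1,0,0,0,0,0,0],[1,0,0,0,0,0,0],[1,0,0,0,0,0,0]]]'

```text
t: 3.42
ee_pos: [482.0, -369.4, 173.9]
orientation: [3.135, 0.208, 0.0]
ft_force: [0.1, 0.7, -0.6]
width: 24.0
grasp_force: 29.8
```

Emit:
servo_tool --plan '[[[1,0,0,0,0,0,0],[1,0,0,0,0,0,0],[1,0,0,0,0,0,0],[1,0,0,0,0,0,0],[1,0,0,0,0,0,0]]]'

```text
t: 3.83
ee_pos: [482.0, -369.4, 173.9]
orientation: [3.135, 0.208, 0.0]
ft_force: [0.1, 0.8, 0.9]
width: 24.0
grasp_force: 29.8
```

Emit:
servo_tool --plan '[[[1,0,0,0.8,0,0,0],[1,0,0,1,0,0,0],[1,0,0,1,0,0,0],[1,0,0,0.2,0,0,0],[1,0.26,0.89,0,0,0,0]]]'

```text
t: 4.25
ee_pos: [493.1, -338.6, 297.8]
orientation: [3.128, 0.201, 0.01]
ft_force: [0.9, 0.5, -1.7]
width: 24.0
grasp_force: 30.0
```

Emit:
servo_tool --plan '[[[1,0.26,0.89,0,0,0,0],[1,0.26,0.89,0,0,0,0],[1,0.26,0.89,0,0,0,0],[1,0.26,0.89,0,0,0,0],[1,0.26,0.89,0,0,0,0]]]'

```text
t: 4.67
ee_pos: [544.0, -154.0, 293.0]
orientation: [-3.134, -0.207, 0.002]
ft_force: [0.9, -0.5, -3.2]
width: 23.8
grasp_force: 30.0
```

Emit:
servo_tool --plan '[[[1,0.26,0.89,0,0,0,0],[1,0.26,0.89,0,0,0,0],[1,0.26,0.89,0,0,0,0],[1,0.26,0.89,0,0,0,0],[1,0.26,0.89,0,0,0,0]]]'

```text
t: 5.08
ee_pos: [596.1, 24.0, 292.9]
orientation: [-3.135, -0.208, 0.002]
ft_force: [-0.3, -0.9, -1.8]
width: 23.8
grasp_force: 30.0
```

Emit:
servo_tool --plan '[[[1,0.26,0.89,0,0,0,0],[1,0.26,0.89,0,0,0,0],[1,0.26,0.89,0,0,0,0],[1,0,0,0,0,0,0],[1,0,0,0,0,0,0]]]'

```text
t: 5.5
ee_pos: [627.2, 130.8, 292.5]
orientation: [3.134, 0.213, -0.003]
ft_force: [-0.2, -0.9, -1.3]
width: 23.8
grasp_force: 30.0
```

Emit:
servo_tool --plan '[[[1,0,0,0,0,0,0],[1,0,0,0,0,0,0],[1,0,0,0,0,0,0]]]'

```text
t: 5.75
ee_pos: [627.2, 127.6, 293.6]
orientation: [3.135, 0.205, -0.001]
ft_force: [-0.1, -0.3, -2.2]
width: 24.1
grasp_force: 30.0
```

```bash
python3 - <<'E'
from h import *
import pickle
o=readout.get_obs(); im=vision.get_image("wrist"); cv2.imwrite("pics/w3.png",im[:,:,::-1]); pickle.dump(o,open("w3.pkl","wb"));print(o["ee_pos"],o["orientation"])
cv2.imwrite("pics/w3z.png",cv2.resize(im[60:340,80:480,::-1],None,fx=2,fy=2))
E
```

```text
[627.2135219  127.60115529 293.60815572] [ 3.13461315e+00  2.05090501e-01 -1.14936423e-03]
```

View pics/w3z.png

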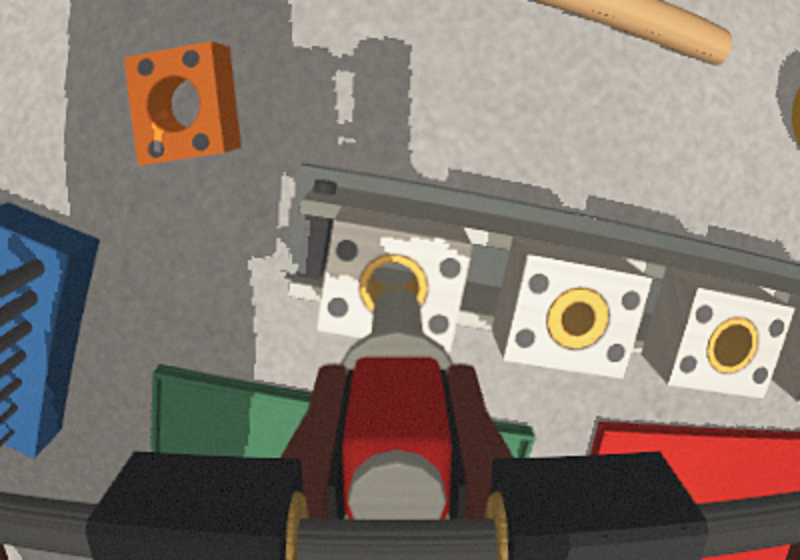

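The held gauge's tip is over block 1's bush, around (278,200) px. The screw-hole centre is at about (276.5,203.5). I'll zoom to read the tip.

```bash
python3 - <<'E'
from h import *
import pickle
o=pickle.load(open("w3.pkl","rb")); im=cv2.imread("pics/w3.png")[:,:,::-1]
c=crop(im,230,165,85,75,8)
tip=np.array(o["ee_pos"])+R.from_rotvec(o["orientation"]).apply([0,0,163.9])
p=proj("wrist",tip,o); print("tip px",p,tip)
cv2.circle(c,tuple(int(v) for v in (p-[230,165])*8),4,(0,0,255),-1)
q=np.array([276.5,203.5]); cv2.circle(c,tuple(int(v) for v in (q-[230,165])*8),4,(0,255,0),-1)
cv2.imwrite("pics/w3zz.png",c)
print(atz(ray("wrist",q,o),105), tri([ray("wrist",q,o),ray("top",(219,176.3))]))
print([atz(ray("top",u),105).round(1).tolist() for u in [(219,176.3),(259.3,178.7),(299.3,180.7),(339.7,183),(379.7,185.3)]])
for b in [(369.3,219.3),(446,232)]: print(atz(ray("wrist",b,o),105))
E
```

```text
tip px [278.14404388 213.64857078] [627.09680613 127.54799461 129.7082059 ]
[628.03846394 129.09033541 105.        ] (array([629.15659857, 128.6805524 , 108.32599868]), [np.float64(0.54004359463967), np.float64(0.5400435946396522)])
[[629.9, 128.5, 105.0], [625.8, 43.8, 105.0], [622.6, -40.4, 105.0], [618.7, -125.6, 105.0], [614.8, -210.1, 105.0]]
[624.17015957  44.237823   105.        ]
[620.8707723  -39.38371185 105.        ]
```

View pics/w3zz.png

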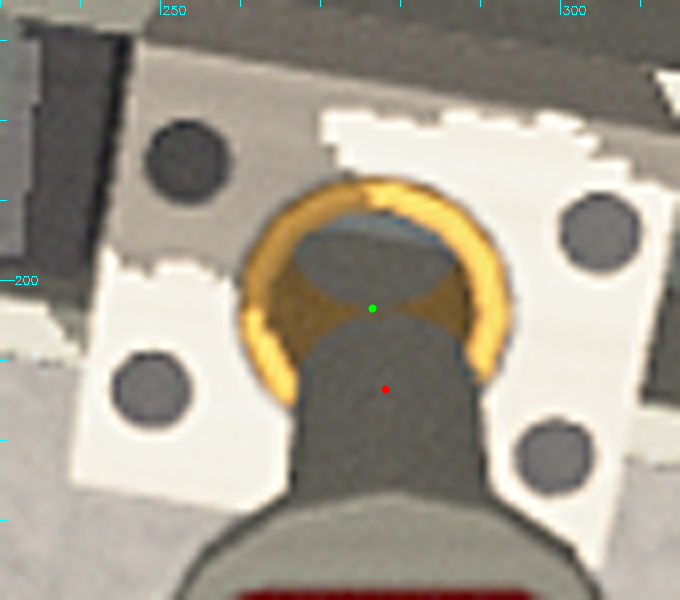

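Moving to hover about 5 mm above the mouth, then checking the alignment directly.

Emit:
servo_tool --plan '[[[1,0.02,0.04,-0.25,0,0,0],[1,0,0,-0.25,0,0,0],[1,0,0,0,0,0,0],[1,0,0,0,0,0,0],[1,0,0,0,0,0,0]]]'

```text
t: 6.22
ee_pos: [628.3, 130.5, 273.5]
orientation: [3.135, 0.207, -0.001]
ft_force: [-0.9, 0.2, -2.8]
width: 23.9
grasp_force: 30.0
```

Emit:
servo_tool --plan '[[[1,0,0,0,0,0,0],[1,0,0,0,0,0,0],[1,0,0,0,0,0,0]]]'

```text
t: 6.47
ee_pos: [628.5, 130.7, 274.2]
orientation: [-3.135, -0.208, -0.001]
ft_force: [1.1, -0.1, -3.2]
width: 23.6
grasp_force: 30.0
```

```bash
python3 - <<'E'
from h import *
import pickle
o=readout.get_obs(); im=vision.get_image("wrist"); cv2.imwrite("pics/w4.png",im[:,:,::-1]); pickle.dump(o,open("w4.pkl","wb"));print(o["ee_pos"],o["orientation"],o["ft_force"])
c=crop(im,230,165,85,75,8)
tip=np.array(o["ee_pos"])+R.from_rotvec(o["orientation"]).apply([0,0,163.9])
def dot(X,col):
    p=proj("wrist",X,o); cv2.circle(c,tuple(int(v) for v in (p-[230,165])*8),4,col,-1)
def ring(X,r,col):
    p=np.array([proj("wrist",np.array(X)+[r*np.cos(a),r*np.sin(a),0],o) for a in np.linspace(0,6.28,60)]); cv2.polylines(c,[((p-[230,165])*8).astype(int)],True,col,1)
dot(tip,(0,0,255)); ring(tip+[0,0,2],9.5,(0,0,255)); ring([tip[0],tip[1],105],15,(0,255,0))
cv2.imwrite("pics/w4z.png",c); print(tip)
E
```

```text
[628.51634413 130.69262571 274.22622877] [-3.13461467e+00 -2.07707221e-01 -9.69430918e-04] [ 1.06905967 -0.09748353 -3.19935822]
[628.61615389 130.71628543 110.32626087]
```

View pics/w4z.png

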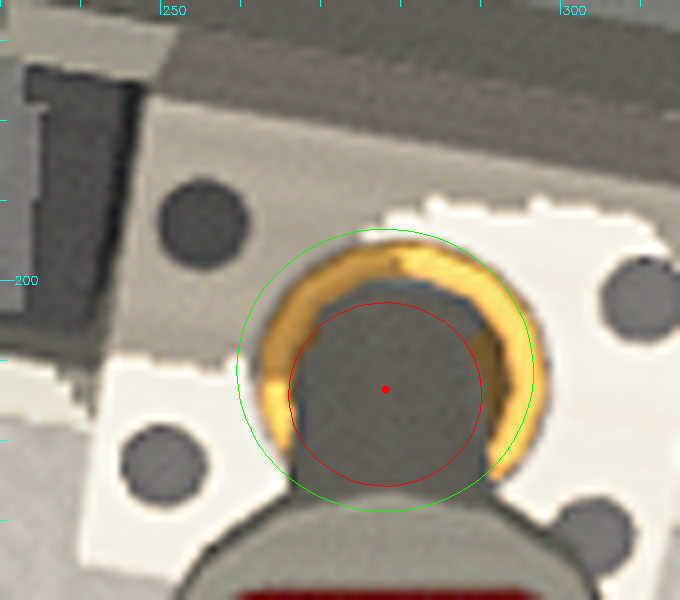

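In the view, the bush centre is about 1.1 px below and 1.4 px right of the tip. That means moving about −0.7 mm in x and −1.1 mm in y, then probing.

Emit:
servo_tool --plan '[[[1,-0.015,-0.03,0,0,0,0],[1,0,0,0,0,0,0],[1,0,0,-0.08,0,0,0],[1,0,0,-0.07,0,0,0],[1,0,0,0,0,0,0]]]'

```text
t: 6.93
ee_pos: [627.4, 129.3, 267.0]
orientation: [3.135, 0.208, -0.002]
ft_force: [-0.0, 0.1, -1.8]
width: 23.8
grasp_force: 30.0
```

Emit:
servo_tool --plan '[[[1,0,0,0,0,0,0],[1,0,0,-0.05,0,0,0],[1,0,0,-0.05,0,0,0],[1,0,0,0,0,0,0],[1,0,0,0,0,0,0]]]'

```text
t: 7.35
ee_pos: [627.7, 129.4, 263.7]
orientation: [3.135, 0.208, -0.001]
ft_force: [0.3, 0.1, -2.0]
width: 23.9
grasp_force: 30.0
```

Emit:
servo_tool --plan '[[[1,0,0,-0.1,0,0,0],[1,0,0,-0.1,0,0,0],[1,0,0,0,0,0,0],[1,0,0,0,0,0,0],[1,0,0,0,0,0,0]]]'

```text
t: 7.77
ee_pos: [627.8, 129.4, 255.8]
orientation: [-3.135, -0.208, 0.0]
ft_force: [0.6, 0.0, -2.4]
width: 24.0
grasp_force: 30.0
```

Block 1: the pin drops in (tip 13 mm deep, no force), so it is worn. On to block 2.

Emit:
servo_tool --plan '[[[1,0,0,0.7,0,0,0],[1,0,0,0,0,0,0],[1,-0.03,-0.71,0,0,0,0],[1,-0.03,-0.71,0,0,0,0],[1,-0.03,-0.7,0,0,0,0]]]'

```text
t: 8.18
ee_pos: [624.2, 44.1, 283.7]
orientation: [3.134, 0.21, 0.002]
ft_force: [-0.5, -0.0, -2.2]
width: 24.0
grasp_force: 30.0
```

Emit:
servo_tool --plan '[[[1,0,0,-0.2,0,0,0],[1,0,0,0,0,0,0],[1,0,0,0,0,0,0],[1,0,0,0,0,0,0],[1,0,0,0,0,0,0]]]'

```text
t: 8.6
ee_pos: [624.3, 45.6, 275.9]
orientation: [-3.134, -0.209, -0.001]
ft_force: [-0.4, -0.3, -2.5]
width: 24.0
grasp_force: 30.0
```

Emit:
servo_tool --plan '[[[1,0,0,0,0,0,0],[1,0,0,0,0,0,0],[1,0,0,0,0,0,0]]]'

```text
t: 8.85
ee_pos: [624.2, 45.1, 276.0]
orientation: [-3.135, -0.209, -0.0]
ft_force: [-0.3, -0.8, -1.9]
width: 23.8
grasp_force: 30.0
```

```bash
cat > see.py <<'E'
from h import *
import pickle,sys
# brass ring detection in wrist image near given world point; fits outer circle (r 15) at z=105
def holes(name,guess,r=15,z=105):
    o=readout.get_obs(); im=vision.get_image("wrist"); cv2.imwrite(f"pics/{name}.png",im[:,:,::-1]); pickle.dump(o,open(name+".pkl","wb"))
    hsv=cv2.cvtColor(im,cv2.COLOR_RGB2HSV); m=((hsv[...,0]>14)&(hsv[...,0]<32)&(hsv[...,1]>110)&(hsv[...,2]>60))
    print("tcp",o["ee_pos"].round(1),"F",o["ft_force"].round(1))
    out=[]
    v,u=np.nonzero(m); P=np.array([atz(ray("wrist",(a,b),o),z)[:2] for a,b in zip(u,v)]) if len(u) else np.zeros((0,2))
    for g in guess:
        Q=P[np.linalg.norm(P-g,axis=1)<21]
        if len(Q)<30: out.append(None); print("none",g); continue
        # outer boundary: farthest point per angular bin, iterate centre
        c=np.array(g,float)
        for _ in range(15):
            d=Q-c; a=np.arctan2(d[:,1],d[:,0]); k=((a+np.pi)/(2*np.pi)*36).astype(int)%36; rr=np.hypot(*d.T)
            B=np.array([Q[k==i][rr[k==i].argmax()] for i in range(36) if (k==i).sum()>0 and rr[k==i].max()>11])
            e=np.linalg.norm(B-c,axis=1); n=(B-c)/e[:,None]
            s=np.linalg.lstsq(np.c_[n,np.ones(len(n))],e-r,rcond=None)[0]; c=c+s[:2]
        print("hole",c.round(2),"r",round(r+s[2],2),"bins",len(B)); out.append(c)
    return o,im,out
def overlay(name,o,im,c,tipoff=163.9):
    tip=np.array(o["ee_pos"])+R.from_rotvec(o["orientation"]).apply([0,0.5,tipoff]); p0=(proj("wrist",tip,o)-[42,38]).astype(int)
    s=crop(im,p0[0],p0[1],85,75,8)
    for X,rad,col in [(tip+[0,0,2],9.5,(0,0,255)),([*tip[:2],105],15,(0,255,0))]+([([*c,105],15,(255,0,255))] if c is not None else []):
        p=np.array([proj("wrist",np.array(X)+[rad*np.cos(a),rad*np.sin(a),0],o) for a in np.linspace(0,6.28,60)]); cv2.polylines(s,[((p-p0)*8).astype(int)],True,col,1)
    cv2.imwrite(f"pics/{name}z.png",s)
E
python3 - <<'E'
from see import *
o,im,c=holes("w5",[(624,44.3),(620.3,-40.4)]); overlay("w5",o,im,c[0])
E
```

```text
tcp [624.2  45.1 276. ] F [-0.3 -0.8 -1.9]Traceback (most recent call last):
  File "<stdin>", line 2, in <module>
  File "see.py", line 9, in holes
    v,u=np.nonzero(m); P=np.array([atz(ray("wrist",(a,b),o),z)[:2] for a,b in zip(u,v)]) if len(u) else np.zeros((0,2))
                                       ~~~^^^^^^^^^^^^^^^^^
  File "h.py", line 7, in ray
    p=vision.camera_params(n); x=(uv[0]-p["cx"])/p["fx"]; y=(uv[1]-p["cy"])/p["fy"]
ValueError: time passes only in moves, steps and waits
```

```bash
python3 - <<'E'
s=open('h.py').read()
s=s.replace('vision.camera_params(n)','cp(n)').replace('def fixed','import functools\n@functools.lru_cache(None)\ndef cp(n): return vision.camera_params(n)\ndef fixed',1)
open('h.py','w').write(s)
s=open('see.py').read()
s=s.replace('z=105):\n    o=readout','z=105,old=None):\n    if old: o=pickle.load(open(old+".pkl","rb")); im=cv2.imread(f"pics/{old}.png")[:,:,::-1].copy()\n    else: o=readout').replace('get_image("wrist"); cv2','get_image("wrist")\n    cv2')
open('see.py','w').write(s)
E
python3 - <<'E'
from see import *
import os
if not os.path.exists("w5.pkl"): print("nopkl")
o,im,c=holes("w5",[(624,44.3),(620.3,-40.4)],old="w5"); overlay("w5",o,im,c[0])
holes("w4",[(628,129)],old="w4"); holes("w3",[(628,129),(624,44),(620.5,-40)],old="w3")
E
```

```text
tcp [624.2  45.1 276. ] F [-0.3 -0.8 -1.9]
hole [624.8   44.43] r 14.2 bins 27
hole [620.78 -39.92] r 14.34 bins 36
tcp [628.5 130.7 274.2] F [ 1.1 -0.1 -3.2]
hole [628.45 129.36] r 14.27 bins 27
tcp [627.2 127.6 293.6] F [-0.1 -0.3 -2.2]
hole [628.31 129.33] r 14.37 bins 27
hole [624.53  44.92] r 14.18 bins 36
hole [620.58 -39.66] r 14.23 bins 36
```

View pics/w5z.png

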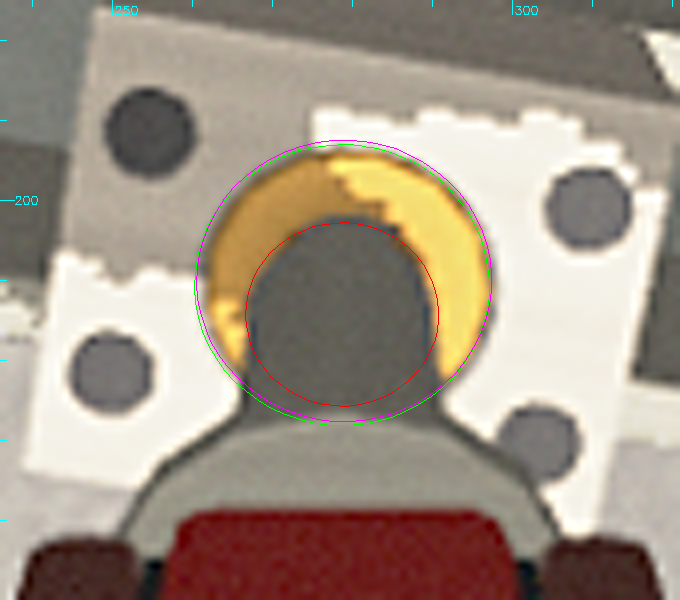

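The tip is over block 2's bush within about 0.7 mm. Nudging y by −0.6 mm and probing.

Emit:
servo_tool --plan '[[[1,0,-0.015,-0.08,0,0,0],[1,0,0,-0.07,0,0,0],[1,0,0,0,0,0,0],[1,0,0,0,0,0,0],[1,0,0,0,0,0,0]]]'

```text
t: 9.32
ee_pos: [624.2, 44.0, 269.7]
orientation: [-3.135, -0.208, 0.0]
ft_force: [-0.1, 0.2, -2.6]
width: 23.3
grasp_force: 30.0
```

Emit:
servo_tool --plan '[[[1,0,0,-0.03,0,0,0],[1,0,0,0,0,0,0],[1,0,0,0,0,0,0],[1,0,0,0,0,0,0]]]'

```text
t: 9.65
ee_pos: [624.3, 44.0, 268.8]
orientation: [3.135, 0.208, 0.001]
ft_force: [0.5, -0.2, -1.3]
width: 23.5
grasp_force: 30.0
```

Emit:
servo_tool --plan '[[[1,0,0,-0.03,0,0,0],[1,0,0,0,0,0,0],[1,0,0,0,0,0,0],[1,0,0,0,0,0,0]]]'

```text
t: 9.98
ee_pos: [624.4, 44.2, 267.9]
orientation: [-3.134, -0.208, -0.001]
ft_force: [-0.7, 1.4, 1.9]
width: 23.8
grasp_force: 30.0
```

Emit:
servo_tool --plan '[[[1,0,0,-0.04,0,0,0],[1,0,0,0,0,0,0],[1,0,0,0,0,0,0],[1,0,0,0,0,0,0]]]'

```text
t: 10.32
ee_pos: [624.6, 44.2, 267.4]
orientation: [-3.134, -0.208, -0.002]
ft_force: [-3.7, 0.9, 10.7]
width: 24.1
grasp_force: 30.0
```

Block 2: stopped at the mouth with 13 N, so it is sound. On to block 3.

Emit:
servo_tool --plan '[[[1,0,0,0.45,0,0,0],[1,0,0,0,0,0,0],[1,-0.03,-0.7,0,0,0,0],[1,-0.04,-0.7,0,0,0,0],[1,-0.03,-0.7,0,0,0,0]]]'

```text
t: 10.73
ee_pos: [619.7, -40.5, 282.9]
orientation: [3.134, 0.21, -0.001]
ft_force: [0.4, -0.3, -2.4]
width: 23.9
grasp_force: 30.0
```

Emit:
servo_tool --plan '[[[1,0,0,-0.2,0,0,0],[1,0,0,0,0,0,0],[1,0,0,0,0,0,0],[1,0,0,0,0,0,0],[1,0,0,0,0,0,0]]]'

```text
t: 11.15
ee_pos: [620.3, -39.1, 275.8]
orientation: [-3.134, -0.209, 0.0]
ft_force: [-0.2, 1.1, -2.5]
width: 24.1
grasp_force: 30.0
```

Emit:
servo_tool --plan '[[[1,0,0,0,0,0,0],[1,0,0,0,0,0,0],[1,0,0,0,0,0,0]]]'

```text
t: 11.4
ee_pos: [620.3, -39.5, 276.0]
orientation: [3.135, 0.209, 0.0]
ft_force: [-1.3, -0.1, -2.6]
width: 23.9
grasp_force: 30.0
```

```bash
python3 - <<'E'
from see import *
o,im,c=holes("w6",[(620.7,-39.8),(617,-125),(613.2,-209.5)])
E
```

```text
tcp [620.3 -39.5 276. ] F [-1.3 -0.1 -2.6]
hole [620.8  -40.54] r 14.41 bins 27
hole [ 617.14 -124.87] r 14.23 bins 36
hole [ 613.3  -209.21] r 14.1 bins 36
```

Emit:
servo_tool --plan '[[[1,0,-0.012,-0.08,0,0,0],[1,0,0,-0.07,0,0,0],[1,0,0,0,0,0,0],[1,0,0,-0.06,0,0,0],[1,0,0,0,0,0,0]]]'

```text
t: 11.87
ee_pos: [620.0, -40.5, 266.9]
orientation: [-3.135, -0.207, 0.001]
ft_force: [-0.3, 0.5, -2.5]
width: 23.5
grasp_force: 30.0
```

Emit:
servo_tool --plan '[[[1,0,0,0,0,0,0],[1,0,0,0,0,0,0],[1,0,0,-0.02,0,0,0],[1,0,0,0,0,0,0],[1,0,0,0,0,0,0]]]'

```text
t: 12.28
ee_pos: [620.2, -40.5, 266.7]
orientation: [3.135, 0.208, -0.0]
ft_force: [-0.0, -0.2, -3.2]
width: 23.6
grasp_force: 30.0
```

No contact yet, so I'll go deeper.

Emit:
servo_tool --plan '[[[1,0,0,-0.06,0,0,0],[1,0,0,-0.06,0,0,0],[1,0,0,-0.06,0,0,0],[1,0,0,0,0,0,0],[1,0,0,0,0,0,0]]]'

```text
t: 12.7
ee_pos: [620.0, -40.5, 259.1]
orientation: [-3.135, -0.208, 0.001]
ft_force: [0.8, 0.6, -1.9]
width: 23.8
grasp_force: 30.0
```

Emit:
servo_tool --plan '[[[1,0,0,0,0,0,0],[1,0,0,0,0,0,0]]]'

```text
t: 12.87
ee_pos: [620.3, -40.5, 259.6]
orientation: [3.135, 0.208, 0.0]
ft_force: [-0.8, 0.3, -2.4]
width: 23.6
grasp_force: 30.0
```

Block 3: the pin dropped 9 mm with no force, so it is worn. On to block 4.

Emit:
servo_tool --plan '[[[1,0,0,0.6,0,0,0],[1,0,0,0,0,0,0],[1,-0.03,-0.7,0,0,0,0],[1,-0.03,-0.7,0,0,0,0],[1,-0.03,-0.7,0,0,0,0]]]'

```text
t: 13.28
ee_pos: [616.7, -125.0, 283.4]
orientation: [3.134, 0.21, 0.001]
ft_force: [0.1, -0.9, -2.8]
width: 23.6
grasp_force: 30.0
```

Emit:
servo_tool --plan '[[[1,0,0,-0.2,0,0,0],[1,0,0,0,0,0,0],[1,0,0,0,0,0,0],[1,0,0,0,0,0,0],[1,0,0,0,0,0,0]]]'

```text
t: 13.7
ee_pos: [616.8, -123.5, 275.5]
orientation: [-3.134, -0.21, -0.0]
ft_force: [0.4, -0.1, -2.2]
width: 24.2
grasp_force: 30.0
```

Emit:
servo_tool --plan '[[[1,0,0,0,0,0,0],[1,0,0,0,0,0,0],[1,0,0,0,0,0,0]]]'

```text
t: 13.95
ee_pos: [616.7, -124.0, 275.6]
orientation: [3.135, 0.209, 0.0]
ft_force: [0.2, -1.2, -1.8]
width: 23.7
grasp_force: 30.0
```

```bash
python3 - <<'E'
from see import *
o,im,c=holes("w7",[(617,-125),(613.2,-209.5)])
E
```

```text
tcp [ 616.7 -124.   275.6] F [ 0.2 -1.2 -1.8]
hole [ 617.57 -125.39] r 14.08 bins 28
hole [ 613.41 -209.66] r 14.13 bins 36
```

Emit:
servo_tool --plan '[[[1,0.005,-0.018,-0.08,0,0,0],[1,0,0,-0.07,0,0,0],[1,0,0,0,0,0,0],[1,0,0,-0.06,0,0,0],[1,0,0,0,0,0,0]]]'

```text
t: 14.42
ee_pos: [617.1, -125.4, 267.5]
orientation: [3.134, 0.208, 0.001]
ft_force: [-0.5, -0.4, 2.8]
width: 23.9
grasp_force: 30.0
```

Emit:
servo_tool --plan '[[[1,0,0,0,0,0,0],[1,0,0,0,0,0,0],[1,0,0,-0.02,0,0,0],[1,0,0,0,0,0,0],[1,0,0,0,0,0,0]]]'

```text
t: 14.83
ee_pos: [617.1, -125.4, 267.4]
orientation: [3.134, 0.208, 0.002]
ft_force: [-1.5, -0.1, 7.8]
width: 23.9
grasp_force: 30.0
```

Block 4: sound. On to block 5.

Emit:
servo_tool --plan '[[[1,0,0,0.4,0,0,0],[1,0,0,0,0,0,0],[1,-0.03,-0.7,0,0,0,0],[1,-0.04,-0.7,0,0,0,0],[1,-0.03,-0.7,0,0,0,0]]]'

```text
t: 15.25
ee_pos: [612.5, -209.5, 281.4]
orientation: [-3.134, -0.21, 0.001]
ft_force: [0.8, -0.4, -2.9]
width: 23.7
grasp_force: 30.0
```

Emit:
servo_tool --plan '[[[1,0,0,-0.2,0,0,0],[1,0,0,0,0,0,0],[1,0,0,0,0,0,0],[1,0,0,0,0,0,0],[1,0,0,0,0,0,0]]]'

```text
t: 15.67
ee_pos: [612.9, -208.2, 274.2]
orientation: [-3.134, -0.209, 0.0]
ft_force: [-0.8, 0.5, -2.0]
width: 23.8
grasp_force: 30.0
```

Emit:
servo_tool --plan '[[[1,0,0,0,0,0,0],[1,0,0,0,0,0,0],[1,0,0,0,0,0,0]]]'

```text
t: 15.92
ee_pos: [612.9, -208.7, 274.5]
orientation: [3.135, 0.209, 0.0]
ft_force: [-0.1, -0.1, -2.8]
width: 23.9
grasp_force: 30.0
```

```bash
python3 - <<'E'
from see import *
o,im,c=holes("w8",[(613.2,-209.5)])
E
```

```text
tcp [ 612.9 -208.7  274.5] F [-0.1 -0.1 -2.8]
hole [ 613.79 -210.3 ] r 14.17 bins 27
```

Emit:
servo_tool --plan '[[[1,0.003,-0.018,-0.07,0,0,0],[1,0,0,-0.06,0,0,0],[1,0,0,0,0,0,0],[1,0,0,-0.05,0,0,0],[1,0,0,0,0,0,0]]]'

```text
t: 16.38
ee_pos: [613.3, -210.3, 267.9]
orientation: [3.134, 0.207, 0.002]
ft_force: [-0.5, 0.1, 2.7]
width: 23.6
grasp_force: 30.0
```

Emit:
servo_tool --plan '[[[1,0,0,0,0,0,0],[1,0,0,0,0,0,0],[1,0,0,-0.02,0,0,0],[1,0,0,0,0,0,0],[1,0,0,0,0,0,0]]]'

```text
t: 16.8
ee_pos: [613.3, -210.2, 267.7]
orientation: [3.134, 0.208, 0.002]
ft_force: [-2.2, 0.1, 9.9]
width: 23.7
grasp_force: 30.0
```

Block 5: sound. So 1 and 3 are worn. Returning the gauge to its hole.

Emit:
servo_tool --plan '[[[1,0,0,0.65,0,0,0],[1,0,0,0.65,0,0,0],[1,0,0,0,0,0,0],[1,-0.656,-0.796,0,0,0,0],[1,-0.656,-0.796,0,0,0,0]]]'

```text
t: 17.22
ee_pos: [560.5, -272.6, 317.3]
orientation: [-3.134, -0.214, 0.0]
ft_force: [0.8, -0.6, -3.4]
width: 23.7
grasp_force: 30.0
```

Emit:
servo_tool --plan '[[[1,-0.656,-0.796,0,0,0,0],[1,-0.656,-0.796,0,0,0,0],[1,-0.656,-0.796,0,0,0,0],[1,0,0,0,0,0,0],[1,0,0,0,0,0,0]]]'

```text
t: 17.63
ee_pos: [479.9, -370.4, 316.9]
orientation: [-3.134, -0.201, 0.002]
ft_force: [0.9, 0.0, -2.2]
width: 24.0
grasp_force: 30.0
```

Emit:
servo_tool --plan '[[[1,0,0,0,0,0,0],[1,0,0,0,0,0,0],[1,0,0,0,0,0,0],[1,0,0,0,0,0,0]]]'

```text
t: 17.97
ee_pos: [482.5, -368.0, 318.0]
orientation: [-3.134, -0.211, 0.0]
ft_force: [0.1, 0.7, -2.3]
width: 23.7
grasp_force: 30.0
```

Emit:
servo_tool --plan '[[[1,-0.01,-0.03,-0.8,0,0,0],[1,0,0,-0.7,0,0,0],[1,0,0,0,0,0,0],[1,0,0,0,0,0,0],[1,0,0,0,0,0,0]]]'

```text
t: 18.38
ee_pos: [482.2, -370.3, 259.5]
orientation: [3.134, 0.209, 0.002]
ft_force: [-0.5, 0.1, -1.4]
width: 23.7
grasp_force: 30.0
```

Emit:
servo_tool --plan '[[[1,0,0,-0.4,0,0,0],[1,0,0,-0.4,0,0,0],[1,0,0,0,0,0,0],[1,0,0,0,0,0,0],[1,0,0,0,0,0,0]]]'

```text
t: 18.8
ee_pos: [482.1, -370.9, 228.1]
orientation: [3.133, 0.208, 0.003]
ft_force: [0.5, -0.3, -1.9]
width: 24.0
grasp_force: 30.0
```

Emit:
servo_tool --plan '[[[1,0,0.035,-0.5,0,0,0],[1,0,0,-0.4,0,0,0],[1,0,0,-0.3,0,0,0],[1,0,0,0,0,0,0],[1,0,0,0,0,0,0]]]'

```text
t: 19.22
ee_pos: [481.5, -369.1, 178.6]
orientation: [-3.135, -0.208, -0.0]
ft_force: [-0.8, 0.6, -2.5]
width: 24.0
grasp_force: 30.0
```

Emit:
servo_tool --plan '[[[1,0,0,-0.06,0,0,0],[1,0,0,0,0,0,0],[1,0,0,0,0,0,0],[1,0,0,0,0,0,0]]]'

```text
t: 19.55
ee_pos: [481.6, -369.1, 176.5]
orientation: [3.134, 0.207, 0.001]
ft_force: [0.9, -1.4, -2.6]
width: 23.8
grasp_force: 30.0
```

Emit:
servo_tool --plan '[[[1,0,0,-0.04,0,0,0],[-1,0,0,0,0,0,0],[-1,0,0,0,0,0,0],[-1,0,0,0,0,0,0],[-1,0,0,0,0,0,0]]]'

```text
t: 19.97
ee_pos: [481.5, -369.0, 174.5]
orientation: [3.134, 0.208, 0.001]
ft_force: [0.5, 0.3, 0.6]
width: 47.0
grasp_force: 0.0
```

Emit:
servo_tool --plan '[[[-1,0,0,0,0,0,0],[-1,0,0,0.6,0,0,0],[-1,0,0,0.8,0,0,0],[-1,0,0,0.8,0,0,0],[-1,0.95,0.2,0,0,0,0.15]]]'

```text
t: 20.38
ee_pos: [517.5, -363.5, 268.6]
orientation: [3.129, 0.222, 0.006]
ft_force: [1.4, -0.9, -0.3]
width: 79.9
grasp_force: 0.0
```

Emit:
servo_tool --plan '[[[-1,0.95,0.2,0,0,0,0.15],[-1,0,0,0,0,0,0],[-1,0,0,0,0,0,0],[-1,0,0,0,0,0,0],[-1,0,0,0,0,0,0]]]'

```text
t: 20.8
ee_pos: [556.2, -352.9, 261.7]
orientation: [-3.131, -0.248, 0.002]
ft_force: [0.4, 0.2, 0.0]
width: 87.7
grasp_force: 0.0
```

Emit:
servo_tool --plan '[[[-1,0,0,0,0,0,0],[-1,0,0,0,0,0,0]]]'

```text
t: 20.97
ee_pos: [556.4, -353.2, 262.2]
orientation: [-3.132, -0.247, 0.001]
ft_force: [-0.3, 1.2, -0.0]
width: 87.7
grasp_force: 0.0
```

```bash
python3 - <<'E'
from h import *
import pickle
o=readout.get_obs(); im=vision.get_image("wrist"); cv2.imwrite("pics/w9.png",im[:,:,::-1]); pickle.dump(o,open("w9.pkl","wb"));print(o["ee_pos"],o["orientation"])
cv2.imwrite("pics/w9z.png",crop(im,210,130,130,180,3)); print(proj("wrist",[559.8,-353.5,148],o))
E
```

```text
[ 556.42440413 -353.24435819  262.15575651] [-3.13153865e+00 -2.47030904e-01  7.84302316e-04]
[279.44205363 232.67714533]
```

View pics/w9z.png

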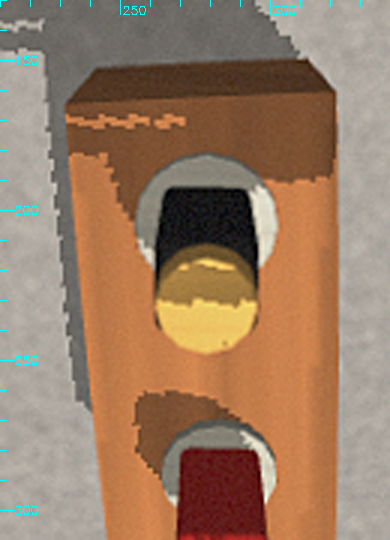

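The drift head centre is at (279,230.7), 2 px higher than predicted, so its x is about 560.7. The gauge looks seated. Descending on the drift.

Emit:
servo_tool --plan '[[[-1,0.1,0,-0.5,0,0,0],[-1,0,0,-0.8,0,0,0],[-1,0,0,-0.6,0,0,0],[-1,0,0,-0.2,0,0,0],[-0.3,0,0,0,0,0,0]]]'

```text
t: 21.43
ee_pos: [559.9, -352.4, 175.9]
orientation: [-3.129, -0.248, 0.006]
ft_force: [-0.2, -1.2, 0.2]
width: 84.1
grasp_force: 0.0
```

Emit:
servo_tool --plan '[[[-0.3,0,0,0,0,0,0],[-0.3,0,0,0,0,0,0],[-0.3,0,0,0,0,0,0],[-0.3,0,0,0,0,0,0],[-0.3,0,0,0,0,0,0]]]'

```text
t: 21.85
ee_pos: [561.7, -353.2, 179.5]
orientation: [3.131, 0.249, 0.002]
ft_force: [-0.2, -0.6, -0.1]
width: 57.2
grasp_force: 0.0
```

Emit:
servo_tool --plan '[[[-0.3,-0.025,0,-0.12,0,0,0],[0.2,0,0,0,0,0,0],[1,0,0,0,0,0,0],[1,0,0,0,0,0,0],[1,0,0,0,0,0,0]]]'

```text
t: 22.27
ee_pos: [560.3, -352.9, 173.4]
orientation: [-3.132, -0.249, 0.0]
ft_force: [-0.5, 0.8, -0.3]
width: 33.8
grasp_force: 0.0
```

Emit:
servo_tool --plan '[[[1,0,0,0,0,0,0],[1,0,0,0,0,0,0],[1,0,0,0,0,0,0],[1,0,0,0,0,0,0],[1,0,0,0,0,0,0]]]'

```text
t: 22.68
ee_pos: [560.3, -352.9, 173.5]
orientation: [3.132, 0.249, 0.0]
ft_force: [-0.2, -0.4, -0.1]
width: 24.1
grasp_force: 29.9
```

Emit:
servo_tool --plan '[[[1,0,0,0,0,0,0],[1,0,0,0,0,0,0],[1,0,0,0,0,0,0],[1,0,0,0,0,0,0]]]'

```text
t: 23.02
ee_pos: [560.3, -352.9, 173.5]
orientation: [-3.132, -0.249, -0.0]
ft_force: [0.3, 0.4, -0.6]
width: 23.8
grasp_force: 29.9
```

Emit:
servo_tool --plan '[[[1,0,0,0.8,0,0,0],[1,0,0,1,0,0,0],[1,0,0,1,0,0,0],[1,0,0,0.3,0,0,0],[1,0,0,0,0,0,0]]]'

```text
t: 23.43
ee_pos: [561.6, -353.8, 301.2]
orientation: [3.127, 0.248, 0.009]
ft_force: [-0.1, 0.2, -3.9]
width: 24.0
grasp_force: 30.0
```

Emit:
servo_tool --plan '[[[1,0.188,0.976,0,0,0,0],[1,0.188,0.976,0,0,0,0],[1,0.188,0.976,0,0,0,0],[1,0.188,0.976,0,0,0,0],[1,0.188,0.976,0,0,0,0]]]'

```text
t: 23.85
ee_pos: [596.4, -155.7, 294.0]
orientation: [-3.13, -0.248, 0.007]
ft_force: [1.4, -0.6, -3.6]
width: 23.8
grasp_force: 30.0
```

Emit:
servo_tool --plan '[[[1,0.188,0.976,0,0,0,0],[1,0.188,0.976,0,0,0,0],[1,0.188,0.976,0,0,0,0],[1,0,0,0,0,0,0],[1,0,0,-0.3,0,0,0]]]'

```text
t: 24.27
ee_pos: [620.6, -38.4, 284.3]
orientation: [3.131, 0.255, -0.0]
ft_force: [1.4, -0.2, -3.3]
width: 24.2
grasp_force: 30.0
```

Emit:
servo_tool --plan '[[[1,0,0,-0.3,0,0,0],[1,0,0,0,0,0,0],[1,0,0,0,0,0,0],[1,0,0,0,0,0,0],[1,0,0,0,0,0,0]]]'

```text
t: 24.68
ee_pos: [620.4, -41.7, 273.4]
orientation: [3.132, 0.246, -0.0]
ft_force: [0.3, 0.3, -2.6]
width: 23.8
grasp_force: 30.0
```

```bash
sed -i 's/(tip+\[0,0,2\],9.5/(tip,TR/; s/tipoff=163.9)/tipoff=163.9,TR=9.5)/' see.py; python3 - <<'E'
from see import *
o,im,c=holes("w10",[(620.5,-40.3),(628,129)]); overlay("w10",o,im,np.array([620.5,-40.2]),163.5,12.5)
E
```

```text
tcp [620.4 -41.7 273.4] F [ 0.3  0.3 -2.6]
hole [619.43 -40.71] r 14.68 bins 26
hole [626.6  128.19] r 14.24 bins 36
```

View pics/w10z.png

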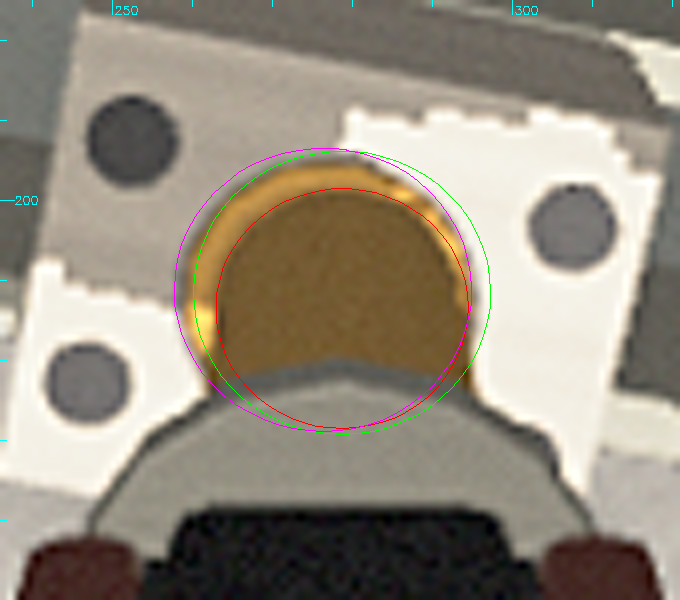

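The drift is over bush 3 but needs about (−0.6, +0.7) mm. Shifting, then starting to push.

Emit:
servo_tool --plan '[[[1,-0.015,0.018,0,0,0,0],[1,0,0,0,0,0,0],[1,0,0,-0.06,0,0,0],[1,0,0,-0.06,0,0,0],[1,0,0,-0.05,0,0,0]]]'

```text
t: 25.15
ee_pos: [620.0, -39.8, 266.9]
orientation: [3.132, 0.249, 0.001]
ft_force: [-2.0, 0.3, 11.8]
width: 23.8
grasp_force: 30.0
```

Emit:
servo_tool --plan '[[[1,0,0,-0.05,0,0,0],[1,0,0,-0.05,0,0,0],[1,0,0,-0.05,0,0,0],[1,0,0,-0.05,0,0,0],[1,0,0,-0.05,0,0,0]]]'

```text
t: 25.57
ee_pos: [620.2, -39.8, 258.9]
orientation: [3.132, 0.249, 0.002]
ft_force: [-5.0, -0.0, 13.2]
width: 24.2
grasp_force: 30.0
```

Emit:
servo_tool --plan '[[[1,0,0,-0.05,0,0,0],[1,0,0,-0.05,0,0,0],[1,0,0,-0.05,0,0,0],[1,0,0,-0.05,0,0,0],[1,0,0,-0.05,0,0,0]]]'

```text
t: 25.98
ee_pos: [620.2, -39.7, 248.1]
orientation: [3.132, 0.249, 0.002]
ft_force: [-3.5, 0.4, 6.4]
width: 24.2
grasp_force: 30.0
```

Emit:
servo_tool --plan '[[[1,0,0,-0.05,0,0,0],[1,0,0,-0.05,0,0,0],[1,0,0,-0.05,0,0,0],[1,0,0,-0.05,0,0,0],[1,0,0,-0.05,0,0,0]]]'

```text
t: 26.4
ee_pos: [620.0, -39.8, 236.4]
orientation: [-3.132, -0.249, -0.001]
ft_force: [-0.4, 0.8, -2.3]
width: 24.0
grasp_force: 30.0
```

Emit:
servo_tool --plan '[[[1,0,0,-0.05,0,0,0],[1,0,0,-0.05,0,0,0],[1,0,0,-0.05,0,0,0],[1,0,0,-0.05,0,0,0],[1,0,0,-0.05,0,0,0]]]'

```text
t: 26.82
ee_pos: [619.6, -39.9, 226.0]
orientation: [-3.132, -0.249, 0.001]
ft_force: [1.2, -0.2, -3.6]
width: 23.7
grasp_force: 30.0
```

Emit:
servo_tool --plan '[[[1,0,0,-0.05,0,0,0],[1,0,0,-0.05,0,0,0],[1,0,0,-0.05,0,0,0],[1,0,0,-0.05,0,0,0],[1,0,0,0,0,0,0]]]'

```text
t: 27.23
ee_pos: [619.6, -39.8, 218.2]
orientation: [-3.132, -0.249, 0.001]
ft_force: [-0.5, 0.3, -3.2]
width: 23.8
grasp_force: 30.0
```

Bush 3 is out: the force is gone and the tip is 50 mm down. On to block 1.

Emit:
servo_tool --plan '[[[1,0,0,0.6,0,0,0],[1,0,0,0.8,0,0,0],[1,0,0,0.3,0,0,0],[1,0,0,0,0,0,0],[1,0.039,0.845,0,0,0,0]]]'

```text
t: 27.65
ee_pos: [621.7, -9.8, 287.1]
orientation: [3.13, 0.242, 0.003]
ft_force: [0.4, -0.5, -4.9]
width: 23.8
grasp_force: 30.0
```

Emit:
servo_tool --plan '[[[1,0.039,0.845,0,0,0,0],[1,0.039,0.845,0,0,0,0],[1,0.039,0.845,0,0,0,0],[1,0.039,0.845,0,0,0,0],[1,0,0,-0.2,0,0,0]]]'

```text
t: 28.07
ee_pos: [627.9, 134.5, 278.4]
orientation: [-3.129, -0.254, -0.003]
ft_force: [0.9, 0.4, -4.1]
width: 24.2
grasp_force: 30.0
```

Emit:
servo_tool --plan '[[[1,0,0,-0.1,0,0,0],[1,0,0,0,0,0,0],[1,0,0,0,0,0,0],[1,0,0,0,0,0,0],[1,0,0,0,0,0,0]]]'

```text
t: 28.48
ee_pos: [627.8, 128.0, 274.8]
orientation: [3.132, 0.246, 0.0]
ft_force: [-1.1, 0.4, -3.1]
width: 23.5
grasp_force: 30.0
```

Emit:
servo_tool --plan '[[[1,0,0,0,0,0,0],[1,0,0,0,0,0,0]]]'

```text
t: 28.65
ee_pos: [627.8, 128.5, 275.0]
orientation: [-3.132, -0.247, -0.001]
ft_force: [0.8, -0.6, -2.7]
width: 23.8
grasp_force: 30.0
```

```bash
python3 - <<'E'
from see import *
o,im,c=holes("w11",[(628,129)]); overlay("w11",o,im,np.array([628.2,129.3]),163.5,12.5)
E
```

```text
tcp [627.8 128.5 275. ] F [ 0.8 -0.6 -2.7]
hole [626.03 129.07] r 14.66 bins 26
```

View pics/w11z.png

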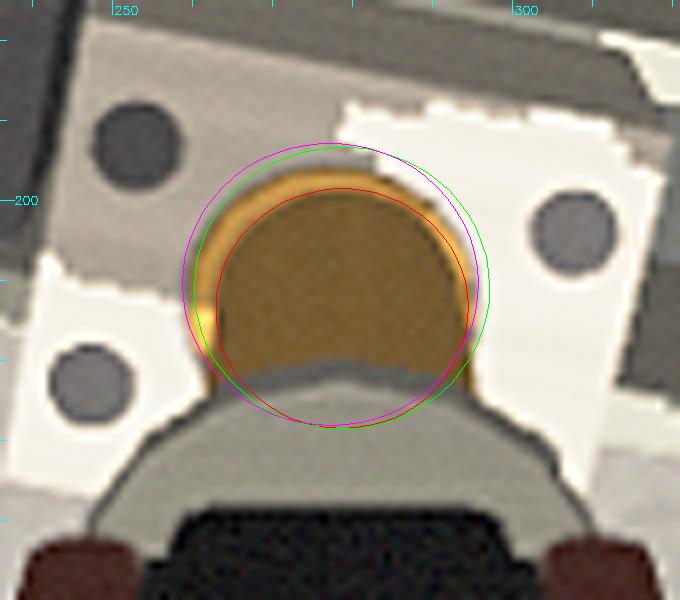

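Bush 1 sits about 1.4 mm towards −x of the tip. Correcting and driving.

Emit:
servo_tool --plan '[[[1,-0.035,0.004,0,0,0,0],[1,0,0,0,0,0,0],[1,0,0,-0.06,0,0,0],[1,0,0,-0.06,0,0,0],[1,0,0,-0.06,0,0,0]]]'

```text
t: 29.12
ee_pos: [626.4, 129.4, 267.9]
orientation: [-3.132, -0.249, -0.001]
ft_force: [-3.1, -1.0, 15.5]
width: 24.0
grasp_force: 30.0
```

Emit:
servo_tool --plan '[[[1,0,0,-0.05,0,0,0],[1,0,0,-0.05,0,0,0],[1,0,0,-0.05,0,0,0],[1,0,0,-0.05,0,0,0],[1,0,0,-0.05,0,0,0]]]'

```text
t: 29.53
ee_pos: [626.6, 129.4, 259.7]
orientation: [-3.132, -0.249, -0.002]
ft_force: [-5.2, -0.4, 12.6]
width: 24.3
grasp_force: 30.0
```

Emit:
servo_tool --plan '[[[1,0,0,-0.05,0,0,0],[1,0,0,-0.05,0,0,0],[1,0,0,-0.05,0,0,0],[1,0,0,-0.05,0,0,0],[1,0,0,-0.05,0,0,0]]]'

```text
t: 29.95
ee_pos: [626.5, 129.4, 249.1]
orientation: [-3.132, -0.249, -0.002]
ft_force: [-4.0, 0.2, 7.9]
width: 23.8
grasp_force: 30.0
```

Emit:
servo_tool --plan '[[[1,0,0,-0.05,0,0,0],[1,0,0,-0.05,0,0,0],[1,0,0,-0.05,0,0,0],[1,0,0,-0.05,0,0,0],[1,0,0,-0.05,0,0,0]]]'

```text
t: 30.37
ee_pos: [626.3, 129.4, 237.4]
orientation: [-3.132, -0.249, -0.001]
ft_force: [-0.2, -0.4, -0.8]
width: 24.2
grasp_force: 30.0
```

Emit:
servo_tool --plan '[[[1,0,0,-0.05,0,0,0],[1,0,0,-0.05,0,0,0],[1,0,0,-0.05,0,0,0],[1,0,0,-0.05,0,0,0],[1,0,0,-0.05,0,0,0]]]'

```text
t: 30.78
ee_pos: [626.1, 129.2, 226.8]
orientation: [3.132, 0.249, -0.001]
ft_force: [-0.4, 0.3, -2.2]
width: 24.0
grasp_force: 30.0
```

Emit:
servo_tool --plan '[[[1,0,0,-0.05,0,0,0],[1,0,0,-0.05,0,0,0],[1,0,0,-0.05,0,0,0],[1,0,0,-0.05,0,0,0],[1,0,0,0,0,0,0]]]'

```text
t: 31.2
ee_pos: [626.0, 129.2, 219.0]
orientation: [3.132, 0.249, -0.001]
ft_force: [0.2, -0.9, -3.4]
width: 23.9
grasp_force: 30.0
```

Emit:
servo_tool --plan '[[[1,0,0,0,0,0,0],[1,0,0,0,0,0,0],[1,0,0,0,0,0,0]]]'

```text
t: 31.45
ee_pos: [626.4, 129.3, 219.6]
orientation: [-3.132, -0.249, -0.001]
ft_force: [0.3, 0.6, -3.9]
width: 23.8
grasp_force: 30.0
```

Emit:
servo_tool --plan '[[[1,0,0,0.7,0,0,0],[1,0,0,0.9,0,0,0],[1,0,0,0.9,0,0,0],[1,-0.127,-0.927,0,0,0,0],[1,-0.127,-0.927,0,0,0,0]]]'

```text
t: 31.87
ee_pos: [617.5, 56.0, 322.9]
orientation: [-3.131, -0.254, -0.011]
ft_force: [-0.4, -1.0, -3.8]
width: 24.0
grasp_force: 30.0
```

Emit:
servo_tool --plan '[[[1,-0.127,-0.927,0,0,0,0],[1,-0.127,-0.927,0,0,0,0],[1,-0.127,-0.927,0,0,0,0],[1,-0.127,-0.927,0,0,0,0],[1,-0.127,-0.927,0,0,0,0]]]'

```text
t: 32.28
ee_pos: [590.1, -131.9, 319.8]
orientation: [3.132, 0.249, 0.001]
ft_force: [1.4, -0.7, -3.7]
width: 23.5
grasp_force: 30.0
```

Emit:
servo_tool --plan '[[[1,-0.127,-0.927,0,0,0,0],[1,-0.127,-0.927,0,0,0,0],[1,-0.127,-0.927,0,0,0,0],[1,-0.127,-0.927,0,0,0,0],[1,-0.127,-0.927,0,0,0,0]]]'

```text
t: 32.7
ee_pos: [564.7, -317.5, 319.7]
orientation: [3.132, 0.249, 0.0]
ft_force: [1.0, 0.1, -4.1]
width: 23.9
grasp_force: 30.0
```

Emit:
servo_tool --plan '[[[1,-0.127,-0.927,0,0,0,0],[1,0,0,0,0,0,0],[1,0,0,0,0,0,0],[1,0,0,0,0,0,0],[1,0,0,0,0,0,0]]]'

```text
t: 33.12
ee_pos: [560.3, -351.6, 319.4]
orientation: [-3.131, -0.25, 0.0]
ft_force: [0.1, -0.3, -3.7]
width: 23.5
grasp_force: 30.0
```

Emit:
servo_tool --plan '[[[1,0,0,0,0,0,0],[1,0,0,0,0,0,0],[1,0,0,0,0,0,0]]]'

```text
t: 33.37
ee_pos: [560.6, -351.8, 319.6]
orientation: [3.132, 0.251, 0.0]
ft_force: [0.4, 0.2, -4.3]
width: 23.8
grasp_force: 30.0
```

Emit:
servo_tool --plan '[[[1,0,-0.02,-0.8,0,0,0],[1,0,0,-0.8,0,0,0],[1,0,0,0,0,0,0],[1,0,0,0,0,0,0],[1,0,0,0,0,0,0]]]'

```text
t: 33.78
ee_pos: [561.0, -353.7, 256.9]
orientation: [3.131, 0.249, 0.002]
ft_force: [-0.2, -1.0, -2.9]
width: 24.4
grasp_force: 30.0
```

Emit:
servo_tool --plan '[[[1,0,0,-0.3,0,0,0],[1,0,0,-0.3,0,0,0],[1,0,0,0,0,0,0],[1,0,0,0,0,0,0],[1,0,0,0,0,0,0]]]'

```text
t: 34.2
ee_pos: [560.3, -353.6, 231.7]
orientation: [3.132, 0.249, 0.0]
ft_force: [0.4, -0.4, -3.9]
width: 24.3
grasp_force: 30.0
```

Emit:
servo_tool --plan '[[[1,0,0.015,-0.5,0,0,0],[1,0,0,-0.5,0,0,0],[1,0,0,-0.35,0,0,0],[1,0,0,0,0,0,0],[1,0,0,0,0,0,0]]]'

```text
t: 34.62
ee_pos: [560.0, -352.9, 177.0]
orientation: [-3.131, -0.248, 0.002]
ft_force: [-0.3, 0.3, -3.4]
width: 23.7
grasp_force: 30.0
```

Emit:
servo_tool --plan '[[[1,0,0,0,0,0,0],[1,0,0,-0.05,0,0,0],[1,0,0,0,0,0,0],[1,0,0,0,0,0,0]]]'

```text
t: 34.95
ee_pos: [560.5, -353.1, 176.2]
orientation: [3.131, 0.249, 0.001]
ft_force: [0.0, -0.4, -3.2]
width: 23.6
grasp_force: 30.0
```

Emit:
servo_tool --plan '[[[1,0,0,-0.03,0,0,0],[-1,0,0,0,0,0,0],[-1,0,0,0,0,0,0],[-1,0,0,0,0,0,0],[-1,0,0,0,0,0,0]]]'

```text
t: 35.37
ee_pos: [560.5, -353.1, 174.7]
orientation: [3.131, 0.249, 0.001]
ft_force: [0.7, -1.0, 0.3]
width: 47.3
grasp_force: 0.0
```

Emit:
servo_tool --plan '[[[-1,0,0,0,0,0,0],[-1,0,0,0.8,0,0,0],[-1,0,0,0.9,0,0,0],[-1,0,0,0.9,0,0,0],[-1,0,0,0,0,0,0]]]'

```text
t: 35.78
ee_pos: [563.0, -354.8, 286.2]
orientation: [3.124, 0.248, 0.015]
ft_force: [0.8, -0.0, 0.5]
width: 80.3
grasp_force: 0.0
```

```bash
cat > trays.py <<'E'
from h import *
def trays(name="t"):
    im=vision.get_image("top"); cv2.imwrite(f"pics/{name}.png",im[:,:,::-1]); hsv=cv2.cvtColor(im,cv2.COLOR_RGB2HSV); h,s,v=cv2.split(hsv)
    for nm,m in (("green",(h>60)&(h<90)&(s>100)),("red",((h<5)|(h>174))&(s>170)&(v>40))):
        m=cv2.morphologyEx(m.astype(np.uint8),cv2.MORPH_CLOSE,np.ones((5,5)))
        m[:205]=0; m[:,420:]=0
        c=max(cv2.findContours(m,0,2)[0],key=cv2.contourArea)
        P=np.array([atz(ray("top",q[0].astype(float)),12)[:2] for q in c],np.float32)
        (cx,cy),(w,hh),a=cv2.minAreaRect(P); print(nm,"centre",round(cx,1),round(cy,1),"size",round(w),round(hh),"ang",round(a,1))
if __name__=="__main__": trays()
E
python3 trays.py; python3 -c "
from h import *
print(readout.get_obs()['ee_pos'],readout.get_obs()['qpos'])
o=vision.get_image('top')
cv2.imwrite('pics/t2.png',np.hstack([crop(o,190,155,210,60,3)]))
c=np.zeros((480,800,3),np.uint8); c[:180,:630]=crop(o,190,155,210,60,3); c[190:460,:210]=crop(o,410,185,70,90,3); s=vision.get_image('side'); c[190:475,220:670]=crop(s,270,300,150,95,3); cv2.imwrite('pics/t2.png',c)"
```

```text
green centre 453.4 151.6 size 244 134 ang 87.3
red centre 457.5 -148.6 size 137 246 ang 0.6
[ 562.06734404 -354.14159586  283.07846578] [-5.80168597e-01  4.98354061e-01  1.55660182e+00  5.99400412e-05
  1.07802153e+00  8.32182950e-01]
```

View pics/t2.png

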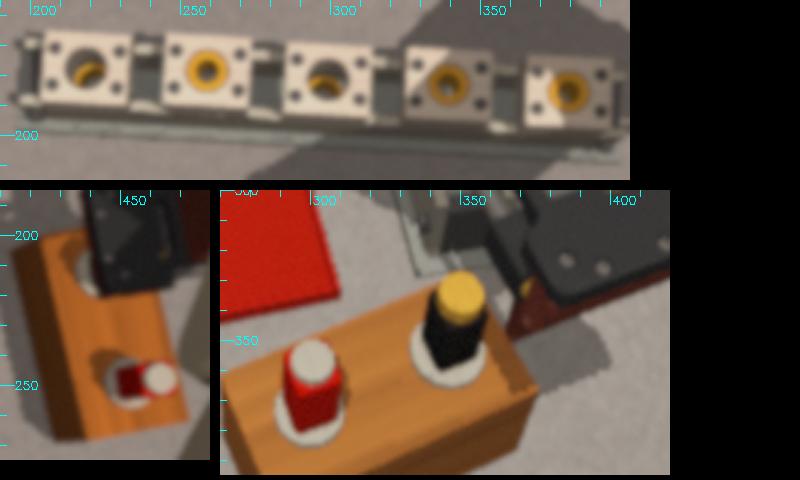

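Both bushes are out of blocks 1 and 3, and both tools hang seated in the stand. Now rotating to grip the blocks across x, starting with block 5.

Emit:
servo_tool --plan '[[[-1,0.08,0.226,0,0,0,0.98],[-1,0.08,0.226,0,0,0,0.98],[-1,0.08,0.226,0,0,0,0.98],[-1,0.08,0.226,0,0,0,0.98],[-1,0.08,0.226,0,0,0,0.98]]]'

```text
t: 36.35
ee_pos: [575.5, -306.9, 276.0]
orientation: [-3.003, -0.913, 0.004]
ft_force: [-0.2, -0.6, -0.7]
width: 87.8
grasp_force: 0.0
```

Emit:
servo_tool --plan '[[[-1,0.08,0.226,0,0,0,0.98],[-1,0.08,0.226,0,0,0,0.98],[-1,0.08,0.226,0,0,0,0.98],[-1,0.08,0.226,0,0,0,0.98],[-1,0.08,0.226,0,0,0,0.98]]]'

```text
t: 36.77
ee_pos: [591.5, -261.7, 276.0]
orientation: [-2.741, -1.529, 0.003]
ft_force: [-0.1, 0.4, -0.0]
width: 87.9
grasp_force: 0.0
```

Emit:
servo_tool --plan '[[[-1,0.08,0.226,0,0,0,0.98],[-1,0.08,0.226,0,0,0,0.98],[-1,0.08,0.226,0,0,0,0.98],[-1,0.08,0.226,0,0,0,0.98],[-1,0.08,0.226,0,0,0,0.98]]]'

```text
t: 37.18
ee_pos: [607.4, -216.6, 276.0]
orientation: [-2.354, -2.076, 0.003]
ft_force: [1.3, 0.5, -0.1]
width: 88.1
grasp_force: 0.0
```

Emit:
servo_tool --plan '[[[-1,0.08,0.226,0,0,0,0.98],[-1,0,0,0,0,0,0],[-1,0,0,0,0,0,0],[-1,0,0,0,0,0,0],[-1,0,0,0,0,0,0]]]'

```text
t: 37.6
ee_pos: [611.0, -208.8, 277.6]
orientation: [-2.271, -2.169, 0.001]
ft_force: [0.6, -0.5, -0.2]
width: 87.9
grasp_force: 0.0
```

Emit:
servo_tool --plan '[[[-1,0,0,0,0,0,0],[-1,0,0,0,0,0,0]]]'

```text
t: 37.77
ee_pos: [611.2, -208.7, 278.2]
orientation: [-2.271, -2.171, 0.0]
ft_force: [0.0, -0.2, -0.5]
width: 87.9
grasp_force: 0.0
```

```bash
python3 - <<'E'
from see import *
o,im,c=holes("w12",[(613.3,-209.7),(617.2,-125)])
M=R.from_rotvec(o["orientation"]).as_matrix(); print("yaw",np.degrees(np.arctan2(M[1,0],M[0,0])))
E
```

```text
tcp [ 611.2 -208.7  278.2] F [ 0.  -0.2 -0.5]
hole [ 612.25 -209.5 ] r 14.19 bins 36
hole [ 616.41 -125.47] r 14.21 bins 36
yaw 87.40766386969281
```

Emit:
servo_tool --plan '[[[-1,0.035,-0.02,-0.8,0,0,0],[-1,0,0,-0.8,0,0,0],[-1,0,0,-0.8,0,0,0],[-1,0,0,0,0,0,0],[-1,0,0,-0.4,0,0,0]]]'

```text
t: 38.23
ee_pos: [613.4, -209.5, 167.4]
orientation: [2.27, 2.171, 0.001]
ft_force: [0.2, 0.7, 0.6]
width: 88.0
grasp_force: 0.0
```

Emit:
servo_tool --plan '[[[-1,0,0,-0.3,0,0,0],[-1,0,0,0,0,0,0],[-1,0,0,0,0,0,0],[-1,0,0,0,0,0,0],[-1,0,0,0,0,0,0]]]'

```text
t: 38.65
ee_pos: [613.4, -209.4, 155.7]
orientation: [2.269, 2.171, 0.001]
ft_force: [-0.2, 0.6, 0.5]
width: 87.9
grasp_force: 0.0
```

Emit:
servo_tool --plan '[[[-1,0,0,-0.13,0,0,0],[1,0,0,0,0,0,0],[1,0,0,0,0,0,0],[1,0,0,0,0,0,0],[1,0,0,0,0,0,0]]]'

```text
t: 39.07
ee_pos: [612.9, -209.1, 149.2]
orientation: [2.27, 2.172, 0.0]
ft_force: [-0.2, -0.0, -0.4]
width: 64.7
grasp_force: 0.0
```

Emit:
servo_tool --plan '[[[1,0,0,0,0,0,0],[1,0,0,0,0,0,0],[1,0,0,0,0,0,0],[1,0,0,0,0,0,0],[1,0,0,0,0,0,0]]]'

```text
t: 39.48
ee_pos: [612.8, -209.1, 149.1]
orientation: [2.27, 2.172, -0.0]
ft_force: [0.7, 0.4, 1.2]
width: 49.9
grasp_force: 30.0
```

```bash
python3 trays.py; python3 -c "
from h import *
o=readout.get_obs();print(o['ee_pos'],o['width'],o['grasp_force'])"
```

```text
green centre 453.2 151.7 size 243 134 ang 87.3
red centre 460.7 -109.6 size 130 172 ang 0.3
[ 612.81958731 -209.12354071  149.09952294] 49.79148211829574 29.984329640865326
```

Emit:
servo_tool --plan '[[[1,0,0,0.6,0,0,0],[1,0,0,0.8,0,0,0],[1,0,0,0.2,0,0,0],[1,-0.452,0.808,0,0,0,0],[1,-0.452,0.808,0,0,0,0]]]'

```text
t: 39.95
ee_pos: [577.1, -145.1, 213.3]
orientation: [2.271, 2.167, 0.002]
ft_force: [0.6, 1.4, -4.3]
width: 49.9
grasp_force: 30.0
```

Emit:
servo_tool --plan '[[[1,-0.452,0.808,0,0,0,0],[1,-0.452,0.808,0,0,0,0],[1,-0.452,0.808,0,0,0,0],[1,-0.452,0.808,0,0,0,0],[1,-0.452,0.808,0,0,0,0]]]'

```text
t: 40.37
ee_pos: [484.7, 18.3, 212.4]
orientation: [-2.27, -2.171, 0.001]
ft_force: [0.2, 0.3, -4.3]
width: 49.9
grasp_force: 30.0
```

Emit:
servo_tool --plan '[[[1,-0.452,0.808,0,0,0,0],[1,-0.452,0.808,0,0,0,0],[1,0,0,0,0,0,0],[1,0,0,-0.7,0,0,0],[1,0,0,-0.8,0,0,0]]]'

```text
t: 40.78
ee_pos: [451.5, 82.8, 153.9]
orientation: [2.265, 2.172, 0.008]
ft_force: [1.7, -0.4, -3.9]
width: 49.5
grasp_force: 30.0
```

Emit:
servo_tool --plan '[[[1,0,0,-0.8,0,0,0],[1,0,0,-0.4,0,0,0],[1,0,0,0,0,0,0],[1,0,0,0,0,0,0],[1,0,0,0,0,0,0]]]'

```text
t: 41.2
ee_pos: [450.7, 81.7, 105.6]
orientation: [2.27, 2.171, 0.001]
ft_force: [0.0, -0.2, -4.6]
width: 49.8
grasp_force: 30.0
```

Emit:
servo_tool --plan '[[[1,0,0,-0.2,0,0,0],[1,0,0,-0.18,0,0,0],[1,0,0,-0.03,0,0,0],[1,0,0,0,0,0,0],[1,0,0,0,0,0,0]]]'

```text
t: 41.62
ee_pos: [450.1, 81.8, 88.8]
orientation: [2.27, 2.172, 0.0]
ft_force: [0.6, -0.0, -4.5]
width: 49.7
grasp_force: 30.0
```

Emit:
servo_tool --plan '[[[1,0,0,-0.02,0,0,0],[-0.7,0,0,0,0,0,0],[-0.7,0,0,0,0,0,0],[-0.7,0,0,0,0,0,0],[-0.7,0,0,0,0,0,0]]]'

```text
t: 42.03
ee_pos: [450.3, 81.8, 88.1]
orientation: [2.269, 2.172, 0.001]
ft_force: [0.1, 0.5, -0.2]
width: 72.4
grasp_force: 0.0
```

Emit:
servo_tool --plan '[[[-0.9,0,0,0.7,0,0,0],[-0.9,0,0,0.9,0,0,0],[-0.9,0,0,0.9,0,0,0],[-0.9,0,0,0.8,0,0,0],[-1,0.596,-0.739,0,0,0,0]]]'

```text
t: 42.45
ee_pos: [473.8, 54.8, 225.4]
orientation: [2.263, 2.174, 0.009]
ft_force: [0.9, -0.2, -0.3]
width: 86.4
grasp_force: 0.0
```

Emit:
servo_tool --plan '[[[-1,0.596,-0.739,0,0,0,0],[-1,0.596,-0.739,0,0,0,0],[-1,0.596,-0.739,0,0,0,0],[-1,0.596,-0.739,0,0,0,0],[-1,0.596,-0.739,0,0,0,0]]]'

```text
t: 42.87
ee_pos: [593.9, -97.3, 220.1]
orientation: [2.27, 2.172, 0.0]
ft_force: [1.1, -0.1, -0.7]
width: 87.9
grasp_force: 0.0
```

Emit:
servo_tool --plan '[[[-1,0.596,-0.739,0,0,0,0],[-1,0,0,0,0,0,0],[-1,0,0,0,0,0,0],[-1,0,0,0,0,0,0],[-1,0,0,0,0,0,0]]]'

```text
t: 43.28
ee_pos: [615.9, -124.1, 219.6]
orientation: [-2.268, -2.172, 0.001]
ft_force: [0.5, -0.1, 0.3]
width: 87.7
grasp_force: 0.0
```

Emit:
servo_tool --plan '[[[-1,0,0,-0.7,0,0,0],[-1,0,0,-0.5,0,0,0],[-1,0,0,0,0,0,0],[-1,0,0,0,0,0,0],[-1,0,0,0,0,0,0]]]'

```text
t: 43.7
ee_pos: [617.2, -124.5, 172.9]
orientation: [2.268, 2.173, 0.001]
ft_force: [0.7, -0.4, 0.0]
width: 87.8
grasp_force: 0.0
```

```bash
python3 - <<'E'
from see import *
o,im,c=holes("w13",[(616.6,-125.3)])
E
python3 trays.py
```

```text
tcp [ 617.2 -124.5  172.9] F [ 0.7 -0.4  0. ]
hole [ 616.6  -124.63] r 14.32 bins 36
green centre 453.4 151.7 size 243 134 ang 87.4
red centre 456.7 -54.0 size 137 61 ang 0.3
```

Emit:
servo_tool --plan '[[[-1,0,0,-0.3,0,0,0],[-1,0,0,-0.28,0,0,0],[1,0,0,0,0,0,0],[1,0,0,0,0,0,0],[1,0,0,0,0,0,0]]]'

```text
t: 44.22
ee_pos: [616.9, -125.2, 148.3]
orientation: [-2.27, -2.171, 0.001]
ft_force: [0.2, -0.6, -0.6]
width: 71.4
grasp_force: 0.0
```

Emit:
servo_tool --plan '[[[1,0,0,0,0,0,0],[1,0,0,0,0,0,0],[1,0,0,0,0,0,0],[1,0,0,0,0,0,0],[1,0,0,0,0,0,0]]]'

```text
t: 44.63
ee_pos: [617.1, -125.2, 149.0]
orientation: [2.27, 2.172, 0.0]
ft_force: [-0.5, -0.5, 1.7]
width: 49.3
grasp_force: 30.0
```

Emit:
servo_tool --plan '[[[1,0,0,0.6,0,0,0],[1,0,0,0.8,0,0,0],[1,0,0,0.2,0,0,0],[1,-0.455,0.769,0,0,0,0],[1,-0.455,0.769,0,0,0,0]]]'

```text
t: 45.05
ee_pos: [581.0, -64.2, 213.0]
orientation: [2.271, 2.167, 0.003]
ft_force: [-1.2, 1.4, -3.6]
width: 49.8
grasp_force: 30.0
```

Emit:
servo_tool --plan '[[[1,-0.455,0.769,0,0,0,0],[1,-0.455,0.769,0,0,0,0],[1,-0.455,0.769,0,0,0,0],[1,-0.455,0.769,0,0,0,0],[1,-0.455,0.769,0,0,0,0]]]'

```text
t: 45.47
ee_pos: [488.2, 91.3, 212.0]
orientation: [-2.27, -2.171, 0.0]
ft_force: [0.6, 0.3, -3.0]
width: 49.9
grasp_force: 30.0
```

Emit:
servo_tool --plan '[[[1,-0.455,0.769,0,0,0,0],[1,-0.455,0.769,0,0,0,0],[1,0,0,0,0,0,0],[1,0,0,0,0,0,0],[1,0,0,-0.5,0,0,0]]]'

```text
t: 45.88
ee_pos: [455.2, 152.5, 194.7]
orientation: [2.266, 2.172, 0.009]
ft_force: [1.8, 0.4, -3.6]
width: 49.9
grasp_force: 30.0
```

Emit:
servo_tool --plan '[[[1,0,0,-0.9,0,0,0],[1,0,0,-0.9,0,0,0],[1,0,0,-0.4,0,0,0],[1,0,0,0,0,0,0],[1,0,0,0,0,0,0]]]'

```text
t: 46.3
ee_pos: [453.3, 150.8, 103.9]
orientation: [-2.271, -2.17, 0.003]
ft_force: [0.2, 0.7, -4.0]
width: 49.5
grasp_force: 30.0
```

Emit:
servo_tool --plan '[[[1,0,0,0,0,0,0],[1,0,0,0,0,0,0]]]'

```text
t: 46.47
ee_pos: [454.4, 151.6, 106.0]
orientation: [2.269, 2.17, 0.004]
ft_force: [0.2, -0.4, -3.0]
width: 49.8
grasp_force: 30.0
```

Emit:
servo_tool --plan '[[[1,0,0,-0.2,0,0,0],[1,0,0,-0.18,0,0,0],[1,0,0,-0.05,0,0,0],[1,0,0,0,0,0,0],[1,0,0,0,0,0,0]]]'

```text
t: 46.88
ee_pos: [453.4, 151.8, 87.8]
orientation: [2.269, 2.172, 0.001]
ft_force: [0.5, -0.7, 4.8]
width: 49.9
grasp_force: 30.0
```

Emit:
servo_tool --plan '[[[1,0,0,-0.01,0,0,0],[-0.7,0,0,0,0,0,0],[-0.7,0,0,0,0,0,0],[-0.7,0,0,0,0,0,0],[-0.7,0,0,0,0,0,0]]]'

```text
t: 47.3
ee_pos: [453.2, 151.8, 87.0]
orientation: [2.27, 2.172, 0.0]
ft_force: [-0.1, -0.2, -0.9]
width: 72.7
grasp_force: 0.0
```

Emit:
servo_tool --plan '[[[-0.9,0,0,0.7,0,0,0],[-0.9,0,0,0.9,0,0,0],[-0.9,0,0,0.9,0,0,0],[-0.9,0,0,0.8,0,0,0],[-1,0.708,-0.446,0,0,0,0]]]'

```text
t: 47.72
ee_pos: [480.7, 135.7, 224.4]
orientation: [2.265, 2.174, 0.008]
ft_force: [1.4, 0.6, -0.1]
width: 86.3
grasp_force: 0.0
```

Emit:
servo_tool --plan '[[[-1,0.708,-0.446,0,0,0,0],[-1,0.708,-0.446,0,0,0,0],[-1,0.708,-0.446,0,0,0,0],[-1,0.708,-0.446,0,0,0,0],[-1,0.708,-0.446,0,0,0,0]]]'

```text
t: 48.13
ee_pos: [624.2, 43.6, 218.9]
orientation: [-2.27, -2.172, 0.0]
ft_force: [-0.2, 0.4, -0.0]
width: 87.4
grasp_force: 0.0
```

Emit:
servo_tool --plan '[[[-1,0,0,0,0,0,0],[-1,0,0,0,0,0,0],[-1,0,0,0,0,0,0],[-1,0,0,-0.7,0,0,0],[-1,0,0,-0.5,0,0,0]]]'

```text
t: 48.55
ee_pos: [622.1, 45.6, 170.8]
orientation: [2.268, 2.173, 0.001]
ft_force: [-0.1, -0.2, 0.9]
width: 87.5
grasp_force: 0.0
```

Emit:
servo_tool --plan '[[[-1,0,0,0,0,0,0],[-1,0,0,0,0,0,0],[-1,0,0,0,0,0,0]]]'

```text
t: 48.8
ee_pos: [623.0, 45.3, 172.0]
orientation: [2.269, 2.173, 0.001]
ft_force: [0.8, -0.2, 0.0]
width: 88.1
grasp_force: 0.0
```

```bash
python3 - <<'E'
from see import *
o,im,c=holes("w14",[(624.5,44.7)])
E
python3 trays.py
```

```text
tcp [623.   45.3 172. ] F [ 0.8 -0.2  0. ]
hole [624.41  45.21] r 14.33 bins 36
green centre 449.1 227.0 size 90 134 ang 87.5
red centre 457.7 -171.6 size 137 201 ang 0.6
```

Emit:
servo_tool --plan '[[[-1,0.03,0,-0.3,0,0,0],[-1,0,0,-0.26,0,0,0],[1,0,0,0,0,0,0],[1,0,0,0,0,0,0],[1,0,0,0,0,0,0]]]'

```text
t: 49.32
ee_pos: [624.2, 44.6, 148.3]
orientation: [-2.27, -2.172, 0.001]
ft_force: [0.9, 0.2, -0.8]
width: 71.1
grasp_force: 0.0
```

Emit:
servo_tool --plan '[[[1,0,0,0,0,0,0],[1,0,0,0,0,0,0],[1,0,0,0,0,0,0],[1,0,0,0,0,0,0],[1,0,0,0,0,0,0]]]'

```text
t: 49.73
ee_pos: [624.4, 44.6, 148.9]
orientation: [2.27, 2.172, 0.001]
ft_force: [0.1, -0.5, 0.7]
width: 49.8
grasp_force: 30.0
```

Emit:
servo_tool --plan '[[[1,0,0,0.6,0,0,0],[1,0,0,0.8,0,0,0],[1,0,0,0.2,0,0,0],[1,-0.599,0.632,0,0,0,0],[1,-0.599,0.632,0,0,0,0]]]'

```text
t: 50.15
ee_pos: [576.9, 94.8, 213.1]
orientation: [2.272, 2.168, 0.004]
ft_force: [0.6, 0.2, -3.6]
width: 49.9
grasp_force: 30.0
```

Emit:
servo_tool --plan '[[[1,-0.599,0.632,0,0,0,0],[1,-0.599,0.632,0,0,0,0],[1,-0.599,0.632,0,0,0,0],[1,-0.599,0.632,0,0,0,0],[1,-0.599,0.632,0,0,0,0]]]'

```text
t: 50.57
ee_pos: [455.0, 222.4, 212.0]
orientation: [-2.27, -2.172, 0.001]
ft_force: [0.3, 0.5, -3.3]
width: 49.9
grasp_force: 30.0
```

Emit:
servo_tool --plan '[[[1,0,0,0,0,0,0],[1,0,0,0,0,0,0],[1,0,0,-0.6,0,0,0],[1,0,0,-0.9,0,0,0],[1,0,0,-0.8,0,0,0]]]'

```text
t: 50.98
ee_pos: [457.9, 221.3, 119.9]
orientation: [2.27, 2.17, 0.005]
ft_force: [0.0, -0.2, -3.3]
width: 50.0
grasp_force: 30.0
```

Emit:
servo_tool --plan '[[[1,0,0,-0.3,0,0,0],[1,0,0,0,0,0,0],[1,0,0,0,0,0,0],[1,0,0,0,0,0,0],[1,0,0,0,0,0,0]]]'

```text
t: 51.4
ee_pos: [457.8, 221.9, 110.3]
orientation: [2.269, 2.171, 0.005]
ft_force: [0.7, -0.3, -3.0]
width: 49.6
grasp_force: 30.0
```

Emit:
servo_tool --plan '[[[1,0,0,-0.25,0,0,0],[1,0,0,-0.24,0,0,0],[1,0,0,-0.05,0,0,0],[1,0,0,0,0,0,0],[1,0,0,0,0,0,0]]]'

```text
t: 51.82
ee_pos: [457.1, 221.9, 87.7]
orientation: [2.269, 2.172, 0.002]
ft_force: [-0.3, -0.9, 8.4]
width: 49.6
grasp_force: 30.0
```

Emit:
servo_tool --plan '[[[1,0,0,-0.01,0,0,0],[-0.7,0,0,0,0,0,0],[-0.7,0,0,0,0,0,0],[-0.7,0,0,0,0,0,0],[-0.7,0,0,0,0,0,0]]]'

```text
t: 52.23
ee_pos: [456.5, 221.6, 86.5]
orientation: [-2.27, -2.172, 0.0]
ft_force: [-0.1, 0.2, 0.4]
width: 72.2
grasp_force: 0.0
```

Emit:
servo_tool --plan '[[[-0.9,0,0,0.7,0,0,0],[-0.9,0,0,0.9,0,0,0],[-0.9,0,0,0.9,0,0,0],[-0.9,0,0,0.8,0,0,0],[-1,0.511,-0.819,0,0,0,0]]]'

```text
t: 52.65
ee_pos: [477.8, 192.8, 224.2]
orientation: [2.263, 2.176, 0.013]
ft_force: [1.0, 0.7, -0.3]
width: 86.3
grasp_force: 0.0
```

Emit:
servo_tool --plan '[[[-1,0.511,-0.819,0,0,0,0],[-1,0.511,-0.819,0,0,0,0],[-1,0.511,-0.819,0,0,0,0],[-1,0.511,-0.819,0,0,0,0],[-1,0.511,-0.819,0,0,0,0]]]'

```text
t: 53.07
ee_pos: [579.8, 23.3, 218.5]
orientation: [-2.27, -2.172, 0.0]
ft_force: [0.1, 0.8, -0.4]
width: 87.7
grasp_force: 0.0
```

Emit:
servo_tool --plan '[[[-1,0.511,-0.819,0,0,0,0],[-1,0.511,-0.819,0,0,0,0],[-1,0,0,0,0,0,0],[-1,0,0,0,0,0,0],[-1,0,0,0,0,0,0]]]'

```text
t: 53.48
ee_pos: [619.4, -40.3, 218.0]
orientation: [-2.27, -2.17, 0.001]
ft_force: [-0.6, 0.0, 0.5]
width: 88.2
grasp_force: 0.0
```

Emit:
servo_tool --plan '[[[-1,0,0,-0.6,0,0,0],[-1,0,0,-0.6,0,0,0],[-1,0,0,0,0,0,0],[-1,0,0,0,0,0,0],[-1,0,0,0,0,0,0]]]'

```text
t: 53.9
ee_pos: [620.1, -39.5, 171.5]
orientation: [2.268, 2.173, 0.0]
ft_force: [-0.5, -0.6, 1.0]
width: 87.5
grasp_force: 0.0
```

```bash
python3 trays.py
```

```text
green centre 446.8 162.9 size 218 133 ang 87.6
red centre 459.5 -234.8 size 137 75 ang 2.2
```

Emit:
servo_tool --plan '[[[-1,0.01,-0.01,-0.3,0,0,0],[-1,0,0,-0.25,0,0,0],[1,0,0,0,0,0,0],[1,0,0,0,0,0,0],[1,0,0,0,0,0,0]]]'

```text
t: 54.37
ee_pos: [620.5, -40.9, 148.5]
orientation: [-2.27, -2.172, 0.0]
ft_force: [0.1, -0.3, -0.1]
width: 71.5
grasp_force: 0.0
```

Emit:
servo_tool --plan '[[[1,0,0,0,0,0,0],[1,0,0,0,0,0,0],[1,0,0,0,0,0,0],[1,0,0,0,0,0,0],[1,0,0,0,0,0,0]]]'

```text
t: 54.78
ee_pos: [620.3, -40.9, 148.9]
orientation: [-2.27, -2.172, 0.0]
ft_force: [-1.5, -0.1, 2.1]
width: 49.7
grasp_force: 30.0
```

Emit:
servo_tool --plan '[[[1,0,0,0.6,0,0,0],[1,0,0,0.8,0,0,0],[1,0,0,0.2,0,0,0],[1,0,0,0,0,0,0],[1,0,0,0,0,0,0]]]'

```text
t: 55.2
ee_pos: [620.3, -40.9, 212.3]
orientation: [2.27, 2.172, 0.0]
ft_force: [1.1, -0.9, -3.4]
width: 50.1
grasp_force: 30.0
```

```bash
python3 trays.py; python3 - <<'E'
from h import *
s=vision.get_image("side"); hsv=cv2.cvtColor(s,cv2.COLOR_RGB2HSV); h,sa,v=cv2.split(hsv)
m=(((h<5)|(h>174))&(sa>170)&(v>40)).astype(np.uint8); m[345:]=0
c=max(cv2.findContours(m,0,2)[0],key=cv2.contourArea)
P=np.array([atz(ray("side",q[0].astype(float)),12)[:2] for q in c],np.float32); print(cv2.minAreaRect(P))
E
```

```text
green centre 446.6 159.4 size 225 133 ang 87.4
red centre 459.5 -236.2 size 137 72 ang 2.4
((454.3495178222656, -153.7296142578125), (137.18743896484375, 250.85885620117188), 0.6884831190109253)
```

Emit:
servo_tool --plan '[[[1,-0.678,-0.642,0,0,0,0],[1,-0.678,-0.642,0,0,0,0],[1,-0.678,-0.642,0,0,0,0],[1,-0.678,-0.642,0,0,0,0],[1,-0.678,-0.642,0,0,0,0]]]'

```text
t: 55.72
ee_pos: [482.7, -169.7, 211.1]
orientation: [-2.267, -2.171, 0.002]
ft_force: [0.2, -0.7, -2.9]
width: 50.0
grasp_force: 30.0
```

Emit:
servo_tool --plan '[[[1,-0.678,-0.642,0,0,0,0],[1,0,0,0,0,0,0],[1,0,0,0,0,0,0],[1,0,0,-0.6,0,0,0],[1,0,0,-0.9,0,0,0]]]'

```text
t: 56.13
ee_pos: [460.5, -195.6, 154.0]
orientation: [2.265, 2.167, 0.005]
ft_force: [1.2, -0.3, -3.0]
width: 50.4
grasp_force: 30.0
```

Emit:
servo_tool --plan '[[[1,0,0,-0.8,0,0,0],[1,0,0,-0.3,0,0,0],[1,0,0,0,0,0,0],[1,0,0,0,0,0,0],[1,0,0,0,0,0,0]]]'

```text
t: 56.55
ee_pos: [458.7, -194.7, 109.1]
orientation: [2.268, 2.172, 0.001]
ft_force: [0.7, -1.0, -2.6]
width: 49.4
grasp_force: 30.0
```

Emit:
servo_tool --plan '[[[1,0,0,0,0,0,0],[1,0,0,0,0,0,0]]]'

```text
t: 56.72
ee_pos: [458.6, -195.1, 109.8]
orientation: [2.268, 2.171, 0.001]
ft_force: [0.0, 0.9, -1.4]
width: 50.0
grasp_force: 30.0
```

Emit:
servo_tool --plan '[[[1,0,0,-0.25,0,0,0],[1,0,0,-0.24,0,0,0],[1,0,0,-0.04,0,0,0],[1,0,0,0,0,0,0],[1,0,0,0,0,0,0]]]'

```text
t: 57.13
ee_pos: [458.3, -195.2, 87.6]
orientation: [2.269, 2.171, 0.001]
ft_force: [-1.0, 1.0, 5.9]
width: 49.9
grasp_force: 30.0
```

Emit:
servo_tool --plan '[[[1,0,0,-0.01,0,0,0],[-0.7,0,0,0,0,0,0],[-0.7,0,0,0,0,0,0],[-0.7,0,0,0,0,0,0],[-0.7,0,0,0,0,0,0]]]'

```text
t: 57.55
ee_pos: [457.6, -194.9, 86.8]
orientation: [-2.27, -2.172, 0.0]
ft_force: [-0.5, -0.2, -0.9]
width: 72.7
grasp_force: 0.0
```

Emit:
servo_tool --plan '[[[-0.9,0,0,0.7,0,0,0],[-0.9,0,0,0.9,0,0,0],[-0.9,0,0,0.9,0,0,0],[-0.9,0,0,0.8,0,0,0],[-1,0,0,0,0,0,0]]]'

```text
t: 57.97
ee_pos: [460.3, -196.1, 224.4]
orientation: [2.264, 2.166, 0.005]
ft_force: [-0.1, -1.0, 0.9]
width: 86.3
grasp_force: 0.0
```

Emit:
servo_tool --plan '[[[-1,0.424,0.811,0,0,0,0],[-1,0.424,0.811,0,0,0,0],[-1,0.424,0.811,0,0,0,0],[-1,0.424,0.811,0,0,0,0],[-1,0.424,0.811,0,0,0,0]]]'

```text
t: 58.38
ee_pos: [542.8, -31.2, 218.3]
orientation: [-2.27, -2.171, 0.001]
ft_force: [0.4, -0.2, -0.0]
width: 88.0
grasp_force: 0.0
```

Emit:
servo_tool --plan '[[[-1,0.424,0.811,0,0,0,0],[-1,0.424,0.811,0,0,0,0],[-1,0.424,0.811,0,0,0,0],[-1,0.424,0.811,0,0,0,0],[-1,0.424,0.811,0,0,0,0]]]'

```text
t: 58.8
ee_pos: [627.6, 131.2, 217.9]
orientation: [-2.269, -2.172, 0.002]
ft_force: [0.7, -0.2, 0.2]
width: 87.9
grasp_force: 0.0
```

Emit:
servo_tool --plan '[[[-1,0,0,0,0,0,0],[-1,0,0,0,0,0,0],[-1,0,0,-0.6,0,0,0],[-1,0,0,-0.6,0,0,0],[-1,0,0,0,0,0,0]]]'

```text
t: 59.22
ee_pos: [623.9, 127.6, 166.3]
orientation: [-2.268, -2.168, 0.012]
ft_force: [-0.7, 0.7, -1.0]
width: 87.9
grasp_force: 0.0
```

Emit:
servo_tool --plan '[[[-1,0,0,0,0,0,0],[-1,0,0,0,0,0,0],[-1,0,0,0,0,0,0],[-1,0,0,0,0,0,0]]]'

```text
t: 59.55
ee_pos: [628.0, 129.2, 172.5]
orientation: [2.269, 2.171, 0.003]
ft_force: [0.2, -0.4, 0.0]
width: 87.7
grasp_force: 0.0
```

```bash
python3 trays.py
```

```text
green centre 460.0 37.1 size 96 23 ang 0.8
red centre 457.4 -147.5 size 137 249 ang 0.6
```

Emit:
servo_tool --plan '[[[-1,-0.005,0,-0.3,0,0,0],[-1,0,0,-0.27,0,0,0],[1,0,0,0,0,0,0],[1,0,0,0,0,0,0],[1,0,0,0,0,0,0]]]'

```text
t: 60.02
ee_pos: [627.0, 129.5, 147.8]
orientation: [-2.269, -2.172, 0.001]
ft_force: [-0.2, -0.3, 0.4]
width: 71.3
grasp_force: 0.0
```

Emit:
servo_tool --plan '[[[1,0,0,0,0,0,0],[1,0,0,0,0,0,0],[1,0,0,0,0,0,0],[1,0,0,0,0,0,0],[1,0,0,0,0,0,0]]]'

```text
t: 60.43
ee_pos: [627.0, 129.5, 148.5]
orientation: [-2.27, -2.172, 0.0]
ft_force: [-1.8, 0.6, 2.5]
width: 50.2
grasp_force: 30.0
```

Emit:
servo_tool --plan '[[[1,0,0,0.6,0,0,0],[1,0,0,0.8,0,0,0],[1,0,0,0.2,0,0,0],[1,0,0,0,0,0,0],[1,0,0,0,0,0,0]]]'

```text
t: 60.85
ee_pos: [627.0, 129.4, 211.9]
orientation: [2.27, 2.172, 0.001]
ft_force: [-0.8, 0.5, -2.4]
width: 49.8
grasp_force: 30.0
```

```bash
python3 trays.py
```

```text
green centre 456.7 38.2 size 103 25 ang 0.8
red centre 457.4 -147.5 size 137 249 ang 0.6
```

Emit:
servo_tool --plan '[[[1,-0.528,-0.726,0,0,0,0],[1,-0.528,-0.726,0,0,0,0],[1,-0.528,-0.726,0,0,0,0],[1,-0.528,-0.726,0,0,0,0],[1,-0.528,-0.726,0,0,0,0]]]'

```text
t: 61.32
ee_pos: [519.3, -16.7, 210.4]
orientation: [-2.267, -2.171, 0.004]
ft_force: [0.3, -0.6, -2.2]
width: 49.8
grasp_force: 30.0
```

Emit:
servo_tool --plan '[[[1,-0.528,-0.726,0,0,0,0],[1,-0.528,-0.726,0,0,0,0],[1,-0.528,-0.726,0,0,0,0],[1,0,0,0,0,0,0],[1,0,0,0,0,0,0]]]'

```text
t: 61.73
ee_pos: [456.4, -103.9, 210.9]
orientation: [-2.272, -2.166, 0.002]
ft_force: [0.8, 0.5, -2.7]
width: 49.7
grasp_force: 30.0
```

Emit:
servo_tool --plan '[[[1,0,0,-0.6,0,0,0],[1,0,0,-0.9,0,0,0],[1,0,0,-0.8,0,0,0],[1,0,0,-0.3,0,0,0],[1,0,0,0,0,0,0]]]'

```text
t: 62.15
ee_pos: [456.7, -101.5, 104.7]
orientation: [-2.264, -2.169, 0.005]
ft_force: [-0.6, 0.3, -3.1]
width: 49.6
grasp_force: 30.0
```

Emit:
servo_tool --plan '[[[1,0,0,0,0,0,0],[1,0,0,0,0,0,0],[1,0,0,0,0,0,0],[1,0,0,0,0,0,0]]]'

```text
t: 62.48
ee_pos: [459.1, -102.9, 109.3]
orientation: [2.268, 2.171, 0.002]
ft_force: [-1.4, -0.3, -2.8]
width: 49.6
grasp_force: 30.0
```

Emit:
servo_tool --plan '[[[1,0,0,-0.25,0,0,0],[1,0,0,-0.24,0,0,0],[1,0,0,-0.03,0,0,0],[1,0,0,0,0,0,0],[1,0,0,0,0,0,0]]]'

```text
t: 62.9
ee_pos: [458.7, -103.0, 87.3]
orientation: [2.269, 2.171, 0.001]
ft_force: [2.1, -0.3, 1.7]
width: 49.9
grasp_force: 30.0
```

Emit:
servo_tool --plan '[[[1,0,0,-0.01,0,0,0],[-0.7,0,0,0,0,0,0],[-0.7,0,0,0,0,0,0],[-0.7,0,0,0,0,0,0],[-0.7,0,0,0,0,0,0]]]'

```text
t: 63.32
ee_pos: [458.0, -102.9, 86.8]
orientation: [-2.27, -2.172, 0.0]
ft_force: [1.0, 0.3, 0.7]
width: 72.6
grasp_force: 0.0
```

Emit:
servo_tool --plan '[[[-0.8,0,0,0.7,0,0,0],[-0.8,0,0,0.9,0,0,0],[-0.8,0,0,0.9,0,0,0],[-1,0,0,0.9,0,0,0],[-1,0,0,0.9,0,0,0]]]'

```text
t: 63.73
ee_pos: [457.6, -102.8, 260.5]
orientation: [-2.269, -2.171, 0.001]
ft_force: [0.8, -0.5, -0.5]
width: 86.9
grasp_force: 0.0
```

Emit:
servo_tool --plan '[[[-1,-0.3,-0.85,0.1,0,0,0],[-1,-0.3,-0.85,0.1,0,0,0],[-1,-0.3,-0.85,0.1,0,0,0],[-1,-0.3,-0.85,0.1,0,0,0],[-1,-0.3,-0.85,0.1,0,0,0]]]'

```text
t: 64.15
ee_pos: [397.2, -274.1, 279.3]
orientation: [2.269, 2.172, 0.0]
ft_force: [1.3, 0.2, 0.0]
width: 88.0
grasp_force: 0.0
```

Emit:
servo_tool --plan '[[[-1,-0.3,-0.85,0,0,0,0],[-1,-0.3,-0.85,0,0,0,0],[-1,-0.3,-0.85,0,0,0,0],[-1,-0.3,-0.85,0,0,0,0],[-1,-0.3,-0.85,0,0,0,0]]]'

```text
t: 64.57
ee_pos: [337.1, -444.3, 278.8]
orientation: [-2.27, -2.171, -0.0]
ft_force: [0.6, 0.2, 0.2]
width: 88.0
grasp_force: 0.0
```

Emit:
servo_tool --plan '[[[-1,0,0,0,0,0,0],[-1,0,0,0,0,0,0],[-1,0,0,0,0,0,0],[-1,0,0,0,0,0,0],[-1,0,0,0,0,0,0]]]'

```text
t: 64.98
ee_pos: [338.7, -441.6, 279.0]
orientation: [-2.268, -2.173, -0.0]
ft_force: [0.1, 0.6, 1.0]
width: 88.1
grasp_force: 0.0
```

```bash
python3 - <<'E'
from trays import *
trays("fin")
im=cv2.imread("pics/fin.png"); hsv=cv2.cvtColor(im,cv2.COLOR_BGR2HSV); h,s,v=cv2.split(hsv)
m=((s<70)&(v>90)).astype(np.uint8)*255; m[:, :120]=0
M=np.zeros_like(m); M[225:300,150:405]=m[225:300,150:405]
for c in cv2.findContours(M,0,2)[0]:
    a=cv2.contourArea(c)
    if a>200:
        P=np.array([atz(ray("top",q[0].astype(float)),44)[:2] for q in c],np.float32); print("block?",cv2.minAreaRect(P))
# brass in rails gap & tools & look of the wood stand
b=((h>14)&(h<32)&(s>110)&(v>60)).astype(np.uint8)
for c in cv2.findContours(b,0,2)[0]:
    if cv2.contourArea(c)>8: 
        x,y,w,hh=cv2.boundingRect(c); print("brass px",x+w/2,y+hh/2,w,hh)
r=(((h<6)|(h>174))&(s>150)).astype(np.uint8); r[:,:430]=0
for c in cv2.findContours(r,0,2)[0]:
    if cv2.contourArea(c)>15: print("red tool",cv2.boundingRect(c))
E
```

```text
green centre 446.0 150.3 size 243 134 ang 87.5
red centre 457.4 -147.8 size 137 249 ang 0.6
block? ((446.4185791015625, 80.13671875), (56.29103469848633, 65.39960479736328), 0.5021148920059204)
block? ((461.70599365234375, -191.86744689941406), (59.361568450927734, 48.011474609375), 89.4417724609375)
block? ((460.2769470214844, -100.86337280273438), (61.26150894165039, 49.91386413574219), 89.63774871826172)
block? ((457.66650390625, 151.99563598632812), (54.21674728393555, 68.98433685302734), 0.5132913589477539)
block? ((460.4369201660156, 222.5349884033203), (66.92345428466797, 56.206581115722656), 87.34391784667969)
block? ((454.52838134765625, 2.680145263671875), (160.14175415039062, 558.7968139648438), 0.6018549799919128)
brass px 242.5 265.5 13 13
brass px 209.5 260.5 13 13
brass px 177.0 258.5 14 13
brass px 454.5 208.5 13 13
brass px 298.0 185.5 14 13
brass px 221.5 181.5 15 13
brass px 166.0 153.0 26 28
brass px 343.0 134.0 30 26
brass px 250.0 116.0 100 22
red tool (539, 319, 12, 36)
red tool (449, 243, 13, 12)
```

```bash
python3 -c "
from workcell import close_job; print(close_job())"
```

```text
the job is handed in; nothing more can be done
None
```

The job is handed in: gauging found blocks 1 and 3 worn; their bushes lie between the rails and the empty blocks are in the red tray, sound blocks 2, 4 and 5 are in the green tray, and both tools hang in their holes. No pass or fail came back.

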